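Draw a rover's battery pack onto its connector with the pull hook

ROBOT

A 7-joint arm with a two-finger parallel gripper is mounted at the origin on the work surface. World frame = base frame: x ahead of the robot, y to its left, z up, the work surface at z = 0. Lengths are in m, angles in rad, forces in N, time in s.
With the tool pointing down it reaches from about 0.425 to 1.025 m from the base axis. Payload 3.6 kg.
Tool frame: the origin (TCP) lies midway between the tips of the shut fingers; the grasp point (between the pads) lies 19 mm behind it; y points along the fingers, z is the direction in which the jaws open and shut, and the axes are right-handed (so a half turn about y gives the same grasp; the last joint's range is limited). The gripper opens to 85 mm and grips with 20 to 120 N. Pads are 22 mm wide; open, the fingers measure 114 mm over their backs; the gripper's body (76 mm by 85 mm) begins 54 mm behind the grasp point. The pads swing forward as they close: fully open they stand 13 mm farther back than shut.
Start: joints at [1.181, 0.591, 0.048, 1.609, -0.033, 0.943, -0.034], TCP at [0.212, -0.693, 0.231] pointing down, gripper open.
Joint ranges: [-2.69, 2.69], [-0.47, 2.24], [-1.27, 1.36], [0.19, 2.51], [-1.53, 4.68], [0.08, 2.07], [-3.09, 3.09]. Speed limits (rad/s): [2.57, 2.57, 3.14, 3.14, 3.14, 3.14, 3.14].

INTERFACE

Orientations are given as [roll, pitch, yaw] about the fixed x, y, z axes, in that order (R = Rz(yaw) Ry(pitch) Rx(roll)).
In Python, from cell import bot gives the robot as it stands.
- The arm moves only by the tool play_rows, never from a script. Its argument "series" is a list of rows, each a list of 6 numbers: the shift along the tool's x, y, z in units of 25 mm (1.0 is 25 mm), then the turn, a rotation vector about the tool's x, y, z in rad. In form: [[tx, ty, tz, ax, ay, az], ...]. A call has 1 to 12 rows; each row shifts and turns the commanded pose from where the row before left it, along the tool's axes as they then stand; what a row does not reach is not made up. A row lasts 1/10 s, in which the tool goes at most 50 mm and 8.59 degrees, less where a joint would pass 70% of its speed; a pose out of reach is approached as far as the arm can. A call is refused whole if a number of a shift passes 1 or a number of a turn 0.15, either way. A call with a gripper value outside its range is refused whole. "hand" is the closure, from 0 (fully open) to 1 (shut), set as the call begins (left out, the last holds). The fingers move at their own pace and stop on an object; "newtons" is the grip in N (left out, the last holds). Time passes only in rows, so rows that do not move let the fingers close. It gives the time, the measured TCP pose, the force and the opening at its end, in the units of the state.
- bot.get_obs(): the state, without advancing time (a new reading comes with each control period).
- bot.capture(name): name is "side" or "top" or "wrist"; returns the picture (384x512x3 uint8, red, green, blue); there is no depth.
- bot.camera_info(name): a dict with "vertical_fov" (degrees; the focal length in pixels is half the picture's height over the tangent of half this angle, whatever the lens; pixels are square), "cx", "cy" (the principal point, pixels), "R" (3x3) and "t" (3): a world point X has camera coordinates R X + t. Camera axes: x right, y down, z forward; pixel columns grow to the right and rows downward; lengths in m; the calibration is good to about 2 mm. A picture is of the moment at which its call begins: read the wrist's pose just before it. camera_info takes no time and is no camera call; for the wrist camera it gives the pose at the moment of the call.
- bot.finish_job(): hands the job in, once; it reports no verdict.
The state is a dict: "time_s": time; "qpos": joint angles; "qd": joint speeds; "joint_torque": joint torques, N m; "tcp_pos": TCP position; "eef_rot": TCP orientation; "wrist_force": force on the tool from outside, world axes, zero at the start; "moment": the same for the moment, N m; "gripper_width": finger opening in m.
Only numpy, scipy, OpenCV 4.12 (cv2) and the standard library are available. Lean on these libraries where they do the work, as an engineer would, in place of code of your own. Each camera call takes 0.05 s, during which the arm holds its last target.

TASK

Take the pull hook from its rest, reach under the rover's slotted deck and pull the draw bolt by its red-topped knob straight to the front: its shoulder takes the battery pack's lug and draws the pack into its socket. Pull steadily until you feel the plug bottom and hold about 17 N there for a second, never over 20 N; do not bump the pack, and touch rover, bolt and pack only with the hook. Unhook leaving the bolt home, lay the hook back in its rest as it lay, let go, and leave everything else in place.

Things in the scene. Friction and masses are not known exactly. Their poses are not given: they have to be found in the camera images.
- hook: pull hook, loose, 0.13-0.21 kg: orange square handle 24 mm wide (y), 22 mm high (z), x = -95 to +30 mm; then an 8 mm steel shaft along x to +194 mm, where an 8 mm leg turns to +y (to y = 30 mm) with a lip turning back along -x to x = 178 mm (outer edge y = 34 mm). Level and flat in its rest. Origin: on the axis, about 10 mm behind the centre of mass; grip the handle here from above, across y
- hook_seat (a point): point in the hook's throat, at (185, 15, 0) mm in the hook's frame, turning with it: where the axis of the bolt's knob pin lies when the hook bears on it. The throat opens to -x, from y = 4 to 26 mm of the hook. To pass the lip sideways behind the pin, keep this point 17 mm or more beyond the pin's axis
- rest: fixed aluminium rest, base 210 x 70 mm. Origin on the bench, x along the hook, z up. Forks with black flared cheeks (tops at z = 77 mm) carry the hook level: at x = -70 mm under the handle's rear, at x = 90 mm under the shaft. The lying hook's origin is at (-5 to 5, 0, 62) mm here, its axes along the rest's. From x = -60 to 80 mm the hook is free on both sides
- rover: rover chassis section, fixed: 20 mm aluminium tubes, 300 (x) x 340 (y) x 185 mm high, slotted deck on top (to z = 189 mm), open at front (-x, facing the robot) and back. Origin: centre of underside; z up. The front opening spans z = 20 to 165, y = -150 to 150 mm; y = -90 to -35 mm is free above z = 24 mm to beyond the knob, further back a black box fills y < -95 mm to z = 64 mm
- bolt (a joint): travel of the draw bolt, m, growing as it is drawn to the rover's front (rover -x). Starts at 0 to 10 mm; its shoulder meets the pack's lug at 24 mm; home, plug bottomed, at 29 to 47 mm. Friction about 2 N; stays where it is left. From the lug on, drawing the pack takes about 8.5 N in all (more when pulled fast), then a hard stop where the plug bottoms
- bolt_knob (a point): middle of the free length of the bolt's upright steel knob pin, 10 mm thick: rover z = 73, y = -15 mm, x = -45 mm less the bolt's travel. Free from 17 mm below (collar) to 19 mm above, where a red ball 18 mm across caps it. The pack's side is 50 mm off towards rover +y. Bolt, guides and lug reach no higher than z = 60 mm. Axes are the rover's
- bolt_shoulder (a point): centre of the front face of the bolt's collar (23 mm across) on the bolt's axis, rover z = 44, y = -15 mm, 14 mm ahead (rover -x) of the knob pin's axis. Axes are the rover's
- pack (a joint): travel of the battery pack along its rails, m: 0 at the start, growing towards the front (rover -x) into its yellow socket. The socket sits in slotted holes, so the plug bottoms after 5 to 23 mm, different every time: find it by feel. The pack stays where it is left
- lug_face (a point): centre of the rear face of the steel lug on the side of the battery pack (a dark and blue box, 160 x 80 x 70 mm), on the bolt's axis; the bolt's shoulder bears on it when drawn up. Axes are the rover's
- screwdriver: bystander, loose: red-handled screwdriver, 190 mm; origin at its underside
- gear_large: bystander, loose: blue printed gear, 72 mm across, lying flat, 20 mm high; origin at its underside
- gear_small: bystander, loose: blue printed gear, 48 mm across, lying flat, 20 mm high; origin at its underside
- bracket: bystander, loose: bare aluminium angle bracket, 60 x 40 x 31 mm; origin at its underside
- pliers: bystander, loose: pliers with black grips, 145 mm; origin at its underside
- tape: bystander, loose: yellow roll of tape, 90 mm across, 22 mm high; origin at its underside
- jar: bystander, loose: clear jar with blue cap, 60 mm across, 75 mm high; origin at its underside
Things that resemble listed ones, but are neither listed nor needed, are in the scene too. What is shaped like the rest but blue or purple is not meant.

How it is judged:
On the way, in this order (a step that is already met when the one before it is completed fails the run):
1. the hook has drawn the bolt until its shoulder bears on the pack's lug (within 3 mm) (x of bolt_shoulder in the frame of lug_face below 0.003 m and contact force between hook and bolt above 1 N), for 0.1 s.
2. the pack's plug is bottomed in its socket and held there by a firm pull of the hook: 14.5 N or more at the knob for 0.6 s (contact force between hook and bolt above 14.5 N and contact force between pack and socket_c0 above 1.5 N and x of bolt_shoulder in the frame of lug_face below 0.003 m), for 0.6 s.
At the end, for the whole second after the job is handed in: Pack home in its socket (drawn 4 mm or more), bolt shoulder within 3 mm of the lug, and the hook released and still in both forks of its rest: within 15 mm lengthwise, 6 mm sideways, 4 mm in height, upright and pointing as before (value of joint pack above 0.004 m and x of bolt_shoulder in the frame of lug_face below 0.003 m and x of hook in the frame of rest between -0.015 and 0.015 m and y of hook in the frame of rest between -0.006 and 0.006 m and z of hook in the frame of rest between 0.058 and 0.066 m and angle between the x axis of hook and the x axis of rest, either way round below 0.12 rad and angle between hook's own z axis and vertical below 0.15 rad and linear speed of hook below 0.01 m/s); the robot touches nothing.
It fails at once if the hook pulls or knocks on the bolt with more than 20 N (contact force between hook and bolt above 20 N).
It fails at once if the hook bumps the battery pack with more than 8 N (contact force between hook and pack above 8 N).
It fails at once if the robot itself touches the rover, the bolt or the pack (more than 2 N) (contact force between any of the fingers, the arm and rover above 2 N or contact force between any of the fingers, the arm and bolt above 2 N or contact force between any of the fingers, the arm and pack above 2 N).
It fails at once if another thing on the bench is moved by more than 20 mm (distance of any of screwdriver, gear_large, gear_small, bracket, pliers, tape, jar from where it was at the start of the episode above 0.02 m).
It also fails if it takes over 72 s, if anything falls off the work surface, if the arm or the gripper's body presses on something with over 40 N, if the wrist force passes 120 N, or if a joint passes its speed limit or range.

## Working session

There is one attempt and no reset: what is moved stays moved. The work goes in short steps, Python scripts to look and compute and a tool call to move; the robot and the scene stay as the last step left them, time stands still between calls to the robot, and variables do not carry over. Pictures are saved under pics/ and viewed, and the job is handed in when it is done.

Besides the shell and the picture viewer there is one more tool, called by a JSON object that holds its "method" and its "body". play_rows: Moves the arm, as the interface text tells. Its arguments: {"type":"object","properties":{"series":{"type":"array"},"hand":{"type":"number"},"newtons":{"type":"number"}},"required":["series"]}

```bash
ls; mkdir -p pics; python3 - <<'E'
from cell import bot
import cv2,numpy as np
o=bot.get_obs()
for k,v in o.items(): print(k,np.round(v,4))
for n in ["side","top","wrist"]:
    im=bot.capture(n); cv2.imwrite(f"pics/a_{n}.png",im[:,:,::-1])
    c=bot.camera_info(n); print(n,c)
E
```

```text
pics
time_s 0.0
qpos [ 1.1805  0.5921  0.0483  1.6098 -0.0333  0.9427 -0.0337]
qd [ 0.0002  0.0003  0.0008  0.0004  0.0017 -0.0023  0.0011]
joint_torque [ 2.00000e-04 -5.48689e+01  1.54650e+00 -1.98125e+01  9.30000e-03
  8.80000e-03  0.00000e+00]
tcp_pos [ 0.2118 -0.6925  0.2301]
eef_rot [-1.5731e+00 -1.0000e-04 -2.8447e+00]
wrist_force [-0.829  -0.6696 -0.2947]
moment [-0.0277  0.0354  0.0131]
gripper_width 0.0854
side {'vertical_fov': 46.07987102807046, 'cx': 262.7456336949553, 'cy': 191.51494242220562, 'R': array([[-0.79074598, -0.61183046, -0.01960324],
       [-0.42784191,  0.57529058, -0.6971313 ],
       [ 0.43780372, -0.54286668, -0.71667542]]), 't': array([0.33883971, 0.33244743, 1.40864661])}
top {'vertical_fov': 50.59632402109039, 'cx': 260.739211027684, 'cy': 190.39960758269038, 'R': array([[-2.22292909e-04, -9.99995050e-01,  3.13867560e-03],
       [-9.92257607e-01, -1.69242074e-04, -1.24196673e-01],
       [ 1.24196589e-01, -3.14198278e-03, -9.92252657e-01]]), 't': array([-0.10226394,  0.51199357,  1.73689943])}
wrist {'vertical_fov': 58.58659469214866, 'cx': 253.06391113452597, 'cy': 188.01576531978398, 'R': array([[ 0.29240531, -0.9562926 , -0.00189672],
       [-0.90607401, -0.2776832 ,  0.31925213],
       [-0.30582514, -0.09163245, -0.94766792]]), 't': array([-0.72466403, -0.04228502,  0.38163879])}
```

View pics/a_top.png

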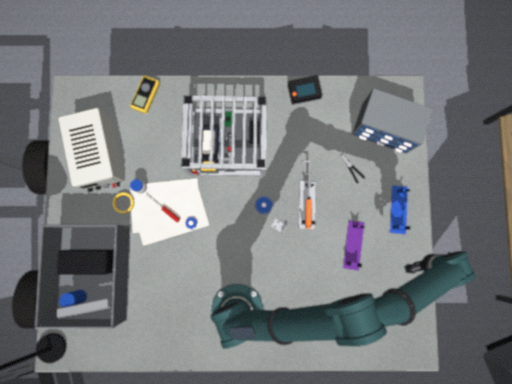

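View pics/a_side.png

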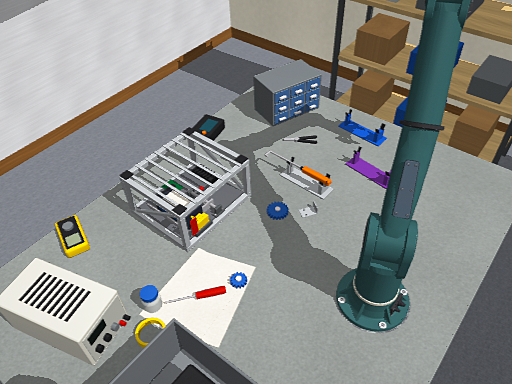

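View pics/a_wrist.png

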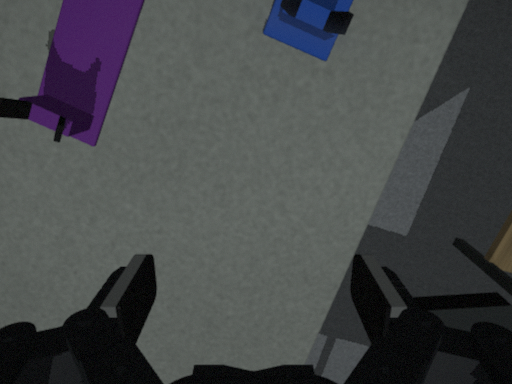

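```bash
cat > h.py <<'E'
from cell import bot
import cv2,numpy as np
def f(n): return 192/np.tan(np.radians(bot.camera_info(n)['vertical_fov']/2))
def ray(n,u,v,c=None):
    c=c or bot.camera_info(n); F=192/np.tan(np.radians(c['vertical_fov']/2))
    d=np.array([(u-c['cx'])/F,(v-c['cy'])/F,1]); R=np.array(c['R']);t=np.array(c['t'])
    return -R.T@t, R.T@d
def onz(n,u,v,z,c=None):
    o,d=ray(n,u,v,c); return o+d*(z-o[2])/d[2]
def proj(n,X,c=None):
    c=c or bot.camera_info(n); F=192/np.tan(np.radians(c['vertical_fov']/2))
    p=np.array(c['R'])@np.array(X)+np.array(c['t']); return np.array([c['cx']+F*p[0]/p[2],c['cy']+F*p[1]/p[2]])
def tri(r1,r2):
    (a,d),(b,e)=r1,r2; s=np.linalg.lstsq(np.array([d,-e]).T,b-a,rcond=None)[0]
    p,q=a+d*s[0],b+e*s[1]; return (p+q)/2,np.linalg.norm(p-q)
E
python3 - <<'E'
import cv2
a=cv2.imread('pics/a_top.png');b=cv2.imread('pics/a_side.png')
cv2.imwrite('pics/b1.png',cv2.resize(a[80:250,170:330],None,fx=3.5,fy=3.5,interpolation=cv2.INTER_CUBIC))
cv2.imwrite('pics/b2.png',cv2.resize(b[110:260,110:350],None,fx=3.2,fy=3.2,interpolation=cv2.INTER_CUBIC))
E
```

```text
(no output)
```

View pics/b1.png

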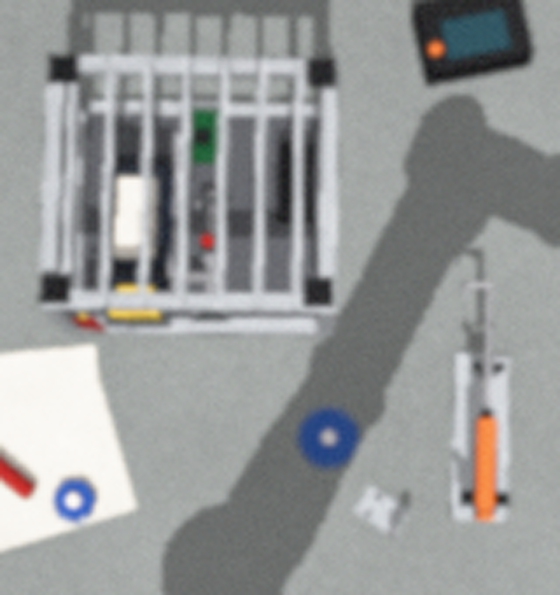

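View pics/b2.png

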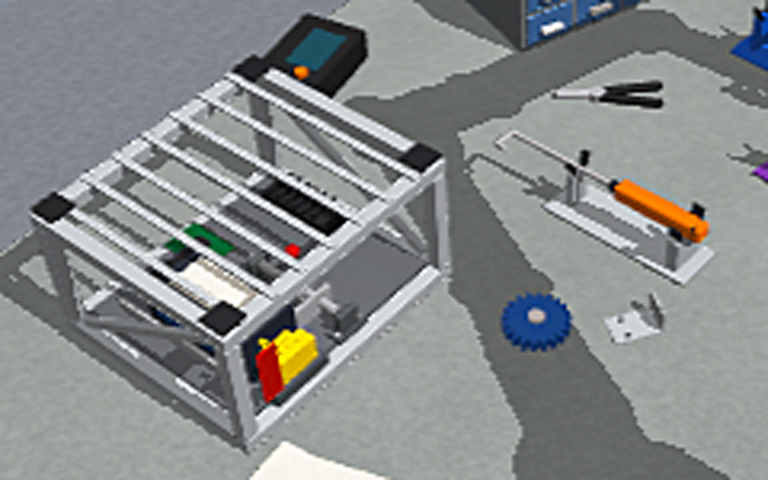

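```bash
python3 - <<'E'
from h import *
def cents(im,m,box,mn=1):
    x0,y0,x1,y1=box; k=np.zeros(m.shape,np.uint8);k[y0:y1,x0:x1]=m[y0:y1,x0:x1]
    n,l,s,c=cv2.connectedComponentsWithStats(k); return [(s[i,4],c[i].round(2)) for i in range(1,n) if s[i,4]>=mn],k
A={n:cv2.imread(f'pics/a_{n}.png')[:,:,::-1].astype(int) for n in('top','side')}
K={}
for n,b,cb in(('top',(180,90,270,175),(180,90,272,170)),('side',(150,150,240,220),(115,120,260,220))):
    a=A[n];r,g,bl=a[...,0],a[...,1],a[...,2]
    red=(r>110)&(g<0.5*r)&(bl<0.5*r)
    print(n,'red',cents(a,red.astype(np.uint8),b)[0])
    org=(r>150)&(g>60)&(g<170)&(bl<80)
    ob=(290,185,325,240) if n=='top' else (295,160,340,190)
    c,k=cents(a,org.astype(np.uint8),ob,20); print('or',c)
    p=np.argwhere(k)[:,::-1].astype(np.float32); print(cv2.minAreaRect(p))
    blk=(a.max(2)<55)
    print('blk',cents(a,blk.astype(np.uint8),cb,8)[0])
E
```

```text
top red [(np.int32(10), array([228.8, 148.5])), (np.int32(5), array([194.6, 171.8]))]
or [(np.int32(108), array([307.83, 213.74]))]
((308.0, 212.5), (27.0, 6.0), 90.0)
blk [(np.int32(29), array([187.83,  99.31])), (np.int32(27), array([261.15, 100.19])), (np.int32(8), array([227.12, 118.5 ])), (np.int32(66), array([250.8 , 131.62])), (np.int32(9), array([258., 126.])), (np.int32(13), array([205.46, 125.54])), (np.int32(8), array([216.12, 125.88])), (np.int32(11), array([258., 137.])), (np.int32(29), array([215.21, 156.1 ])), (np.int32(22), array([205.05, 156.73])), (np.int32(29), array([185.41, 161.93])), (np.int32(30), array([260.57, 162.83]))]
side red [(np.int32(16), array([201.06, 187.69])), (np.int32(8), array([194.25, 218.38]))]
or [(np.int32(150), array([317.03, 174.57]))]
((316.7584228515625, 174.28652954101562), (31.693933486938477, 6.253986358642578), 32.0053825378418)
blk [(np.int32(145), array([194.86, 127.94])), (np.int32(193), array([215.7 , 129.79])), (np.int32(68), array([240.84, 158.81])), (np.int32(193), array([204.33, 174.34])), (np.int32(74), array([126.11, 174.53])), (np.int32(8), array([173.  , 184.88])), (np.int32(34), array([166.97, 190.24])), (np.int32(18), array([189.83, 194.67])), (np.int32(12), array([159. , 195.5])), (np.int32(16), array([158.69, 208.12])), (np.int32(87), array([179.18, 209.14])), (np.int32(77), array([194.6 , 212.66]))]
```

```bash
python3 - <<'E'
from h import *
T,S='top','side'
k,e=tri(ray(T,228.8,148.5),ray(S,201.06,187.69)); print('knob',k,e)
caps=[(187.83,99.31),(261.15,100.19),(185.41,161.93),(260.57,162.83)]
P=[onz(T,*c,0.189) for c in caps];
for p in P: print(p.round(4))
for a,b,c in [(194.6+0,0,0)]: pass
print('side FR', onz(S,240.84,158.81,0.187), 'FL',onz(S,179.18,209.14,.187),'BL',onz(S,126.1,174.5,.187))
P=np.array(P); c=P.mean(0); vx=P[0]+P[1]-P[2]-P[3]; vy=P[0]+P[2]-P[1]-P[3]
print('c',c,np.linalg.norm(vx)/2,np.linalg.norm(vy)/2,'yaw',np.arctan2(vx[1],vx[0]),np.arctan2(-vy[0],vy[1]))
print('handle',onz(T,307.83,213.74,.073),onz(S,317,174.6,.068), tri(ray(T,307.83,213.74),ray(S,317.03,174.57)))
E
```

```text
knob [0.68053242 0.03241508 0.10575527] 0.0015411595828540346
[0.8666 0.1954 0.189 ]
[ 0.8632 -0.1035  0.189 ]
[0.607  0.1994 0.189 ]
[ 0.6035 -0.1011  0.189 ]
side FR [ 0.60232973 -0.10415924  0.187     ] FL [0.60675979 0.19723433 0.187     ] BL [0.86805542 0.19274873 0.187     ]
c [0.73507201 0.047536   0.189     ] 0.25967615328314164 0.2997596986671679 yaw -0.01223498852443546 -0.01166245623802257
handle [ 0.40753317 -0.30105949  0.073     ] [ 0.4044597  -0.30558723  0.068     ] (array([ 0.4055483 , -0.30262959,  0.07010455]), np.float64(0.0050003479652405885))
```

{"method": "play_rows", "body": {"series": [[-0.5,0,-0.47,0,0,0],[-1,0,-0.93,0,0,0],[-1,0,-0.93,0,0,0],[-1,0,-0.93,0,0,0],[-1,0,-0.93,0,0,0],[-1,0,-0.93,0,0,0],[-1,0,-0.93,0,0,0],[-1,0,-0.93,0,0,0],[-1,0,-0.93,0,0,0],[-1,0,-0.93,0,0,0],[-1,0,-0.93,0,0,0],[-1,0,-0.93,0,0,0]]}}

```text
time_s: 1.35
tcp_pos: [0.4092, -0.3506, 0.2314]
eef_rot: [-1.571, 0.0, -2.844]
wrist_force: [-0.5, 0.0, 0.7]
gripper_width: 0.0855
```

{"method": "play_rows", "body": {"series": [[-0.4,0,-0.4,0,0.1,0],[0,0,0,0,0.1,0],[0,0,0,0,0.1,0],[0,0,0,0,0,0],[0,0,0,0,0,0]]}}

```text
time_s: 1.85
tcp_pos: [0.4153, -0.3399, 0.2313]
eef_rot: [-1.571, -0.0, 3.141]
wrist_force: [-0.6, -0.6, -0.5]
gripper_width: 0.0853
```

```bash
python3 - <<'E'
from h import *
o=bot.get_obs();print(o['time_s'],o['tcp_pos'],o['eef_rot'],o['qpos'],o['wrist_force'],o['moment'])
c=bot.camera_info('wrist');print(c, -np.array(c['R']).T@c['t'])
cv2.imwrite('pics/c.png',bot.capture('wrist')[:,:,::-1])
cv2.imwrite('pics/ct.png',bot.capture('top')[:,:,::-1])
E
```

```text
1.85 [ 0.41528798 -0.33993133  0.23131773] [-1.57118565e+00 -2.17675197e-04  3.14138336e+00] [ 0.54460279  0.35643064  0.07348515  2.03542444 -0.03781951  0.75137943
 -0.92986829] [-0.61174388 -0.63385733 -0.48475017] [-0.00245471  0.01668567  0.01865147]
{'vertical_fov': 58.58659469214866, 'cx': 253.06391113452597, 'cy': 188.01576531978398, 'R': array([[-3.83234158e-04, -9.99999809e-01, -4.84132622e-04],
       [-9.47624277e-01,  2.08536268e-04,  3.19387203e-01],
       [-3.19387041e-01,  5.81175911e-04, -9.47624177e-01]]), 't': array([-0.3405034 ,  0.35161663,  0.5140829 ])} [ 0.49726138 -0.34087543  0.37469068]
```

View pics/c.png

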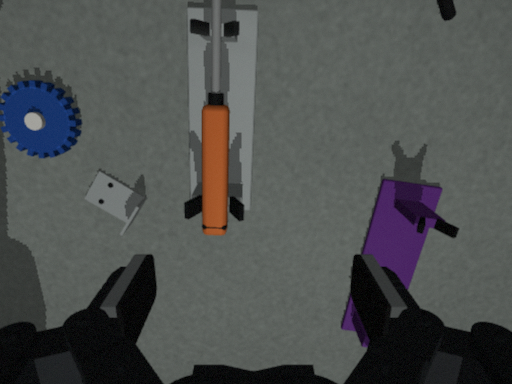

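```bash
python3 - <<'E'
from h import *
a=cv2.imread('pics/c.png')[:,:,::-1].astype(int);r,g,b=a[...,0],a[...,1],a[...,2]
m=((r>120)&(b<0.45*r)&(g<.7*r)).astype(np.uint8)
for v in range(95,240,8):
    u=np.where(m[v])[0]; print(v,u.min() if len(u) else 0,u.max() if len(u) else 0,len(u))
x=np.argwhere(m[:, :]>0)[:,::-1].astype(np.float32);print(cv2.minAreaRect(x))
for v in (3,15,45,60,75,88): print(v,a[v,204:232].sum(1)//3)
E
```

```text
95 0 0 0
103 0 0 0
111 203 226 24
119 203 226 24
127 203 226 24
135 203 226 24
143 203 226 24
151 203 226 24
159 203 226 24
167 203 226 24
175 203 225 23
183 203 225 23
191 203 225 23
199 203 225 23
207 203 225 23
215 204 225 22
223 204 225 22
231 204 224 21
239 0 0 0
((214.5, 171.5), (125.0, 23.0), 90.0)
3 [ 61  61  58  56  60  56  57  64  78  92 100 105 109 106 100  93  80  66
  62  62  62  61  63  61  60  61  60  61]
15 [ 77  76  77  80  79  78  77  75  78  94 102 108 109 104  99  93  76  74
  79  81  78  80  81  79  80  80  80  79]
45 [118 112  95  82  80  80  80  78  83  98 105 108 109 103 101  92  79  75
  82  80  83  83 100 121 120 120 121 120]
60 [ 78  76  78  79  77  77  79  76  83  97 104 110 108 108  99  88  74  72
  79  79  78  80  79  78 101 125 124 125]
75 [106  78  77  76  78  78  79  77  83  99 105 109 110 106 100  87  70  74
  78  79  79  80  78  77  78 102 124 125]
88 [108  78  79  80  78  75  72  70  84  95 106 110 110 107 100  88  78  77
  78  77  78  77  80  79  78 102 125 125]
```

```bash
python3 - <<'E'
import cv2
a=cv2.imread('pics/c.png')
cv2.imwrite('pics/c2.png',cv2.resize(a[0:250,160:290],None,fx=2.4,fy=2.4,interpolation=cv2.INTER_NEAREST))
E
```

```text
(no output)
```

View pics/c2.png

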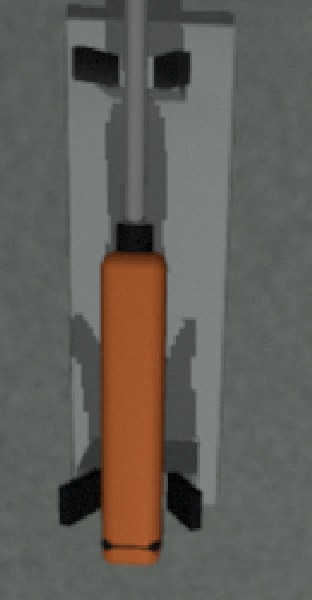

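```bash
python3 - <<'E'
from h import *
w='wrist'
for v,ul,ur in((111,202.5,226.5),(167,202.5,226.5),(199,202.5,225.5),(223,203.5,225.5)):
    p,q=onz(w,ul,v,.073),onz(w,ur,v,.073); print(p,q,(p+q)/2,p[1]-q[1])
print('rear',onz(w,214.5,235,.070),'front',onz(w,214.5,105,.070),'ferr',onz(w,214.5,93,.066))
for v,u in((3,215.8),(88,215.6)): print('shaft',onz(w,u,v,.064))
# rest base edges at z~0.008?
for v,ul,ur in ((40,188,257),(180,190.5,252)): print(onz(w,ul,v,.006),onz(w,ur,v,.006))
# flared cheeks rows
print('fork f',onz(w,231,28,.077),onz(w,200,28,.077),'fork r',onz(w,194,207,.077),onz(w,237,208,.077))
E
```

```text
[ 0.4659046  -0.29765402  0.073     ] [ 0.46586937 -0.31840877  0.073     ] [ 0.46588699 -0.3080314   0.073     ] 0.020754747239915494
[ 0.41584389 -0.29520583  0.073     ] [ 0.415808   -0.31708149  0.073     ] [ 0.41582595 -0.30614366  0.073     ] 0.02187565697119709
[ 0.38473277 -0.29368436  0.073     ] [ 0.38469804 -0.31531614  0.073     ] [ 0.38471541 -0.30450025  0.073     ] 0.02163177985306508
[ 0.36006584 -0.29344166  0.073     ] [ 0.3600324  -0.31463916  0.073     ] [ 0.36004912 -0.30404041  0.073     ] 0.02119750762005218
rear [ 0.34576733 -0.30318058  0.07      ] front [ 0.47068713 -0.30789111  0.07      ] ferr [ 0.48052841 -0.30783365  0.066     ]
shaft [ 0.55079996 -0.3113229   0.064     ]
shaft [ 0.48462673 -0.30873342  0.064     ]
[ 0.52808364 -0.2768988   0.006     ] [ 0.52796304 -0.3453701   0.006     ]
[ 0.38264277 -0.27063889  0.006     ] [ 0.38252992 -0.34001233  0.006     ]
fork f [ 0.53083859 -0.32399588  0.077     ] [ 0.53088214 -0.29941029  0.077     ] fork r [ 0.37825379 -0.28597645  0.077     ] [ 0.37718272 -0.32618559  0.077     ]
```

{"method": "play_rows", "body": {"series": [[-0.51,0,-0.66,0,-0.05,0],[-0.52,0,-0.66,0,-0.0526,0],[0,0,0,0,-0.15,0],[0,0,0,0,-0.15,0],[0,0,0,0,-0.15,0],[0,0,0,0,-0.15,0],[0,0,0,0,-0.15,0],[0,0,0,0,-0.15,0],[0,0,0,0,-0.15,0],[0,0,0,0,-0.15,0],[0,0,0,0,-0.15,0],[0,0,0,0,-0.15,0]]}}

```text
time_s: 3.15
tcp_pos: [0.4417, -0.3054, 0.2314]
eef_rot: [-1.57, 0.001, -1.531]
wrist_force: [-0.8, -0.4, 0.0]
gripper_width: 0.0853
```

{"method": "play_rows", "body": {"series": [[0,0,0,0,-0.15,0],[0,0,0,0,-0.15,0],[0,0,0,0,-0.15,0],[0,0,0,0,-0.15,0],[0,0,0,0,-0.15,0],[0,0,0,0,-0.15,0],[0,0,0,0,-0.15,0],[0,0,0,0,-0.15,0],[0,0,0,0,-0.15,0],[0,0,0,0,-0.15,0],[0,0,0,0,0,0],[0,0,0,0,0,0]]}}

```text
time_s: 4.35
tcp_pos: [0.4411, -0.3063, 0.2314]
eef_rot: [-1.57, -0.001, -0.043]
wrist_force: [0.4, 1.1, -0.5]
gripper_width: 0.0853
```

```bash
python3 - <<'E'
from h import *
o=bot.get_obs();print(o['time_s'],o['tcp_pos'],o['eef_rot'],o['qpos'],o['wrist_force'],o['moment'])
E
```

```text
4.35 [ 0.4411201  -0.30629622  0.23137507] [-1.57013244e+00 -5.33658599e-04 -4.27893090e-02] [ 1.05915776  0.43458225 -0.70927543  2.01027377  0.37985037  0.82929194
  1.66237365] [ 0.40105754  1.10263414 -0.5339437 ] [ 0.08724221 -0.01750421  0.00085687]
```

{"method": "play_rows", "body": {"series": [[0,1,0,0,0,0],[0,1,0,0,0,0],[0,1,0,0,0,0],[0,1,0,0,0,0],[0,1,0,0,0,0],[0,1,0,0,0,0],[0,0.8,-0.03,0,0,0],[0,0.5,0,0,0,0],[0,0.24,0,0,0,0],[0,0,0,0,0,0],[0,0,0,0,0,0]]}}

```text
time_s: 5.45
tcp_pos: [0.441, -0.3082, 0.0435]
eef_rot: [-1.571, -0.001, -0.042]
wrist_force: [-0.2, 0.5, 1.0]
gripper_width: 0.0855
```

```bash
python3 - <<'E'
from h import *
o=bot.get_obs();print(o['time_s'],o['tcp_pos'],o['eef_rot'],o['wrist_force'],o['moment'])
b=bot.capture('side')[:,:,::-1]
cv2.imwrite('pics/d.png',cv2.resize(b[110:260,200:400],None,fx=3.2,fy=3.2,interpolation=cv2.INTER_CUBIC))
E
```

```text
5.45 [ 0.44101118 -0.30824768  0.04346934] [-1.57141799e+00 -1.16519731e-03 -4.23680478e-02] [-0.23713977  0.53939217  0.99575645] [ 0.00010969  0.01747358 -0.04204673]
```

View pics/d.png

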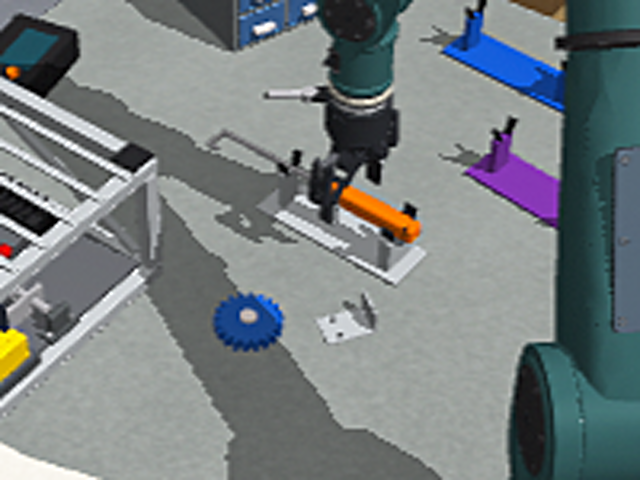

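```bash
python3 - <<'E'
from h import *
for u,v in((265,95),(330,92),(265,102)):
    o,d=ray('side',200+u/3.2,110+v/3.2)
    for y in (-.28,-.308,-.34): s=(y-o[1])/d[1]; print((o+d*s).round(3))
t=bot.capture('top')[:,:,::-1]
cv2.imwrite('pics/d2.png',cv2.resize(t[130:250,250:370],None,fx=4.5,fy=4.5,interpolation=cv2.INTER_CUBIC))
E
```

```text
[ 0.547 -0.28   0.185]
[ 0.567 -0.308  0.157]
[ 0.589 -0.34   0.125]
[ 0.459 -0.28   0.232]
[ 0.476 -0.308  0.205]
[ 0.497 -0.34   0.174]
[ 0.547 -0.28   0.174]
[ 0.567 -0.308  0.146]
[ 0.589 -0.34   0.114]
```

View pics/d2.png

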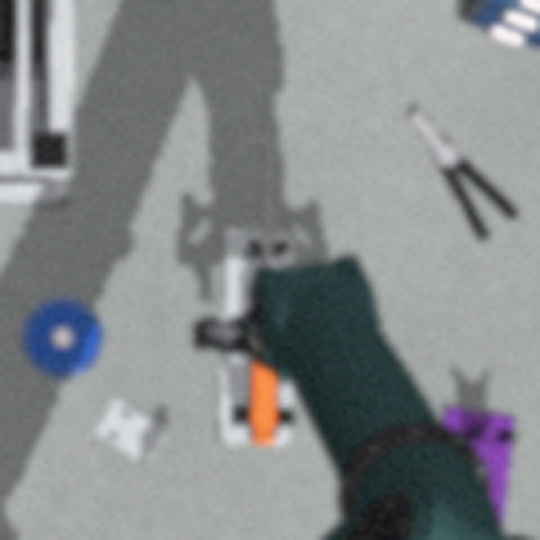

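{"method": "play_rows", "body": {"series": [[0,0,0.05,0,0,0],[0,0,0,0,0,0],[0,0,0,0,0,0],[0,0,0,0,0,0],[0,0,0,0,0,0],[0,0,0,0,0,0],[0,0,0,0,0,0],[0,0,0,0,0,0]], "hand": 1, "newtons": 90}}

```text
time_s: 6.35
tcp_pos: [0.4407, -0.3067, 0.0432]
eef_rot: [-1.571, -0.0, -0.043]
wrist_force: [-0.7, 0.8, 5.2]
gripper_width: 0.0227
```

```bash
python3 - <<'E'
from h import *
o=bot.get_obs();print(o['time_s'],o['tcp_pos'],o['eef_rot'],o['wrist_force'],o['moment'],o['gripper_width'])
E
```

```text
6.35 [ 0.44065922 -0.30674688  0.04317221] [-1.57083895e+00 -4.43387807e-04 -4.28852511e-02] [-0.73840319  0.78939039  5.24029605] [ 0.22209292  0.09673149 -0.19667162] 0.022725470736131476
```

```bash
cat > pl.py <<'E'
from h import *
from scipy.spatial.transform import Rotation as Ro
def plan(wps,step=.02,start=None):
    "wps: list of (x,y,z,yaw[,n]); from commanded start (default measured)"
    o=bot.get_obs(); p=np.array(o['tcp_pos']); yaw=o['eef_rot'][2]
    if start is not None: p=np.array(start[:3]);yaw=start[3]
    for w in wps:
        q=np.array(w[:3]);dy=(w[3]-yaw+np.pi)%(2*np.pi)-np.pi
        n=w[4] if len(w)>4 else int(max(np.ceil(np.linalg.norm(q-p)/step),np.ceil(abs(dy)/.14),1))
        rows=[]
        for i in range(n):
            y0=yaw+dy*i/n; R=Ro.from_euler('xyz',[-np.pi/2,0,y0]).as_matrix()
            t=R.T@((q-p)/n)/.025; rows.append([round(float(v),3) for v in t]+[0,round(-dy/n,3),0])
        print(n,rows); p=q;yaw=w[3]
E
python3 - <<'E'
from pl import *
plan([(.4407,-.3067,.165,-.043),(.37,-.28,.165,.45),(.385,-.21,.165,.45)],step=.024)
E
```

```text
6 [[0.0, -0.812, 0.0, 0, np.float64(0.0), 0], [0.0, -0.812, 0.0, 0, np.float64(0.0), 0], [0.0, -0.812, 0.0, 0, np.float64(0.0), 0], [0.0, -0.812, 0.0, 0, np.float64(0.0), 0], [0.0, -0.812, 0.0, 0, np.float64(0.0), 0], [0.0, -0.812, 0.0, 0, np.float64(0.0), 0]]
4 [[-0.718, 0.0, 0.236, 0, -0.123, 0], [-0.683, 0.0, 0.323, 0, -0.123, 0], [-0.638, 0.0, 0.404, 0, -0.123, 0], [-0.584, 0.0, 0.48, 0, -0.123, 0]]
3 [[0.586, 0.0, 0.753, 0, -0.0, 0], [0.586, 0.0, 0.753, 0, -0.0, 0], [0.586, 0.0, 0.753, 0, -0.0, 0]]
```

{"method": "play_rows", "body": {"series": [[0,-0.3,0,0,0,0],[0,-0.5,0,0,0,0],[0,-0.8,0,0,0,0],[0,-0.8,0,0,0,0],[0,-0.8,0,0,0,0],[0,-0.8,0,0,0,0],[0,-0.9,0,0,0,0],[0,0,0,0,0,0],[0,0,0,0,0,0]]}}

```text
time_s: 7.25
tcp_pos: [0.4401, -0.3071, 0.1657]
eef_rot: [-1.572, -0.0, -0.042]
wrist_force: [0.5, 0.5, -2.3]
gripper_width: 0.0225
```

```bash
python3 - <<'E'
from h import *
o=bot.get_obs();print(o['time_s'],o['tcp_pos'],o['eef_rot'],o['wrist_force'],o['moment'],o['gripper_width'])
b=bot.capture('side')[:,:,::-1]
cv2.imwrite('pics/e.png',cv2.resize(b[60:220,200:400],None,fx=3.2,fy=3.2,interpolation=cv2.INTER_CUBIC))
E
```

```text
7.25 [ 0.44008547 -0.30713597  0.16566721] [-1.57158037e+00 -3.83845598e-04 -4.24084680e-02] [ 0.51760894  0.50872239 -2.31111868] [-0.0213564   0.04342319  0.01959044] 0.02246142246182911
```

View pics/e.png

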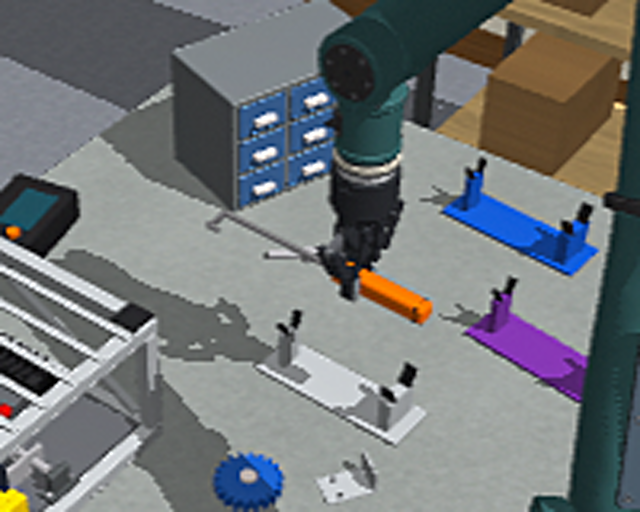

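{"method": "play_rows", "body": {"series": [[-0.72,0,0.24,0,-0.123,0],[-0.68,0,0.32,0,-0.123,0],[-0.64,0,0.4,0,-0.123,0],[-0.58,0,0.48,0,-0.123,0],[0.59,0.2,0.75,0,0,0],[0.59,0.5,0.75,0,0,0],[0.59,0.8,0.75,0,0,0],[0,0.8,0,0,0,0],[0,0.8,0,0,0,0],[0,0.8,0,0,0,0],[0,0.5,0,0,0,0],[0,0,0,0,0,0]]}}

```text
time_s: 8.5
tcp_pos: [0.3836, -0.2095, 0.0533]
eef_rot: [-1.567, 0.003, 0.451]
wrist_force: [0.4, 0.5, -1.5]
gripper_width: 0.0227
```

```bash
python3 - <<'E'
from pl import *
o=bot.get_obs();print(o['time_s'],o['tcp_pos'],o['eef_rot'],o['wrist_force'],o['qpos'])
plan([(.43,-.11,.0545,.45),(.44,-.018,.0545,-.012),(.517,-.019,.0545,-.012)],step=.02)
b=bot.capture('side')[:,:,::-1]
cv2.imwrite('pics/f.png',cv2.resize(b[60:260,130:380],None,fx=3,fy=3,interpolation=cv2.INTER_CUBIC))
E
```

```text
8.5 [ 0.38356098 -0.20947338  0.05326918] [-1.56683571  0.00345421  0.45099766] [ 0.3555687   0.47829526 -1.50633327] [ 0.78498054  0.62441998 -0.51849701  2.33997611  0.8892364   0.38195859
  1.51925411]
6 [[0.568, -0.008, 0.462, 0, np.float64(0.0), 0], [0.568, -0.008, 0.462, 0, np.float64(0.0), 0], [0.568, -0.008, 0.462, 0, np.float64(0.0), 0], [0.567, -0.008, 0.462, 0, np.float64(0.0), 0], [0.567, -0.008, 0.462, 0, np.float64(0.0), 0], [0.567, -0.008, 0.462, 0, np.float64(0.0), 0]]
5 [[0.392, 0.0, 0.628, 0, 0.092, 0], [0.333, 0.0, 0.661, 0, 0.092, 0], [0.27, 0.0, 0.689, 0, 0.092, 0], [0.205, 0.0, 0.711, 0, 0.092, 0], [0.139, 0.0, 0.727, 0, 0.092, 0]]
4 [[0.77, -0.0, -0.001, 0, -0.0, 0], [0.77, -0.0, -0.001, 0, -0.0, 0], [0.77, -0.0, -0.001, 0, -0.0, 0], [0.77, -0.0, -0.001, 0, -0.0, 0]]
```

View pics/f.png

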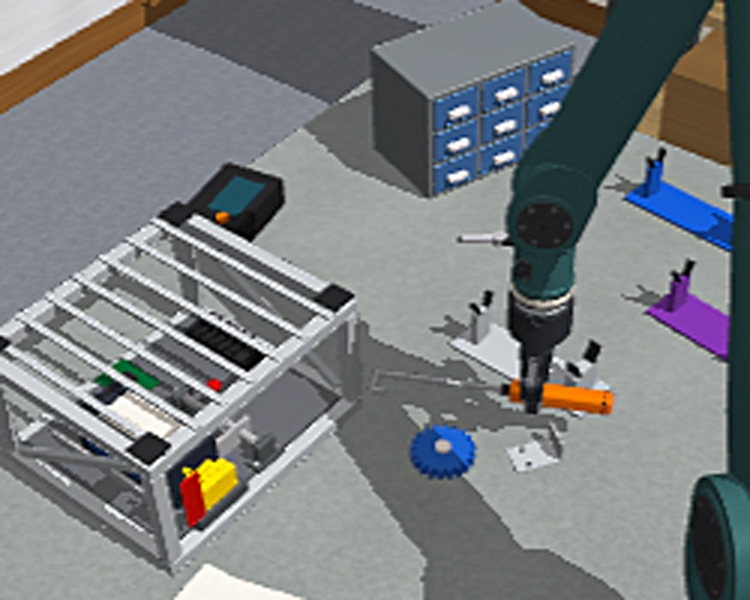

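{"method": "play_rows", "body": {"series": [[0.57,-0.01,0.46,0,0,0],[0.57,-0.01,0.46,0,0,0],[0.57,-0.01,0.46,0,0,0],[0.57,-0.01,0.46,0,0,0],[0.57,-0.01,0.46,0,0,0],[0.57,0,0.46,0,0,0],[0.39,0,0.63,0,0.092,0],[0.33,0,0.66,0,0.092,0],[0.27,0,0.69,0,0.092,0],[0.2,0,0.71,0,0.092,0],[0.14,0,0.73,0,0.092,0],[0,0,0,0,0,0]]}}

```text
time_s: 9.75
tcp_pos: [0.4431, -0.0159, 0.0573]
eef_rot: [-1.568, -0.003, -0.006]
wrist_force: [0.8, -0.3, -2.2]
gripper_width: 0.0227
```

```bash
python3 - <<'E'
from pl import *
o=bot.get_obs();print(o['time_s'],o['tcp_pos'],o['eef_rot'],o['wrist_force'],o['moment'],o['qpos'])
plan([(.517,-.019,.0545,-.012),(.516,.0195,.0545,-.012)],step=.02)
b=bot.capture('side')[:,:,::-1]
cv2.imwrite('pics/g.png',cv2.resize(b[60:260,130:380],None,fx=3,fy=3,interpolation=cv2.INTER_CUBIC))
b=bot.capture('top')[:,:,::-1]
cv2.imwrite('pics/gt.png',cv2.resize(b[80:250,170:330],None,fx=3.5,fy=3.5,interpolation=cv2.INTER_CUBIC))
E
```

```text
9.75 [ 0.44312081 -0.01589654  0.05729672] [-1.5684616  -0.00262466 -0.00558058] [ 0.81334978 -0.31750648 -2.2228851 ] [0.03261455 0.05088603 0.00811625] [ 0.22469032  0.59405585 -0.38396593  2.33431617  0.71926256  0.32067569
  0.77401615]
4 [[0.739, 0.028, -0.027, 0, np.float64(0.002), 0], [0.739, 0.028, -0.026, 0, np.float64(0.002), 0], [0.739, 0.028, -0.025, 0, np.float64(0.002), 0], [0.739, 0.028, -0.023, 0, np.float64(0.002), 0]]
2 [[-0.029, 0.0, 0.77, 0, -0.0, 0], [-0.029, 0.0, 0.77, 0, -0.0, 0]]
```

View pics/g.png

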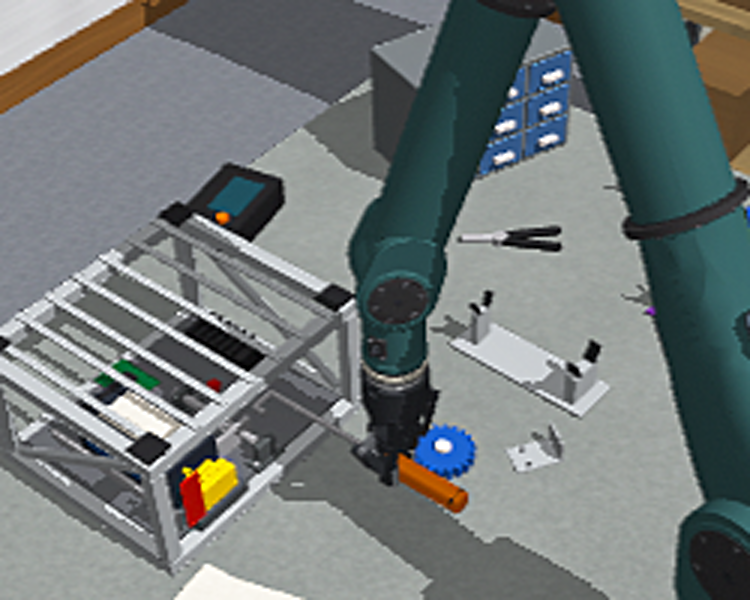

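View pics/gt.png

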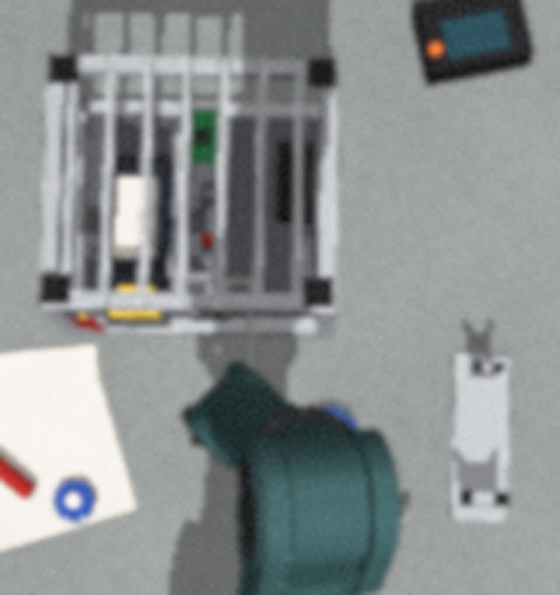

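{"method": "play_rows", "body": {"series": [[0,0,0,0,0,0],[0.5,0.02,-0.02,0,0,0],[0.7,0.03,-0.03,0,0,0],[0.7,0.03,-0.03,0,0,0],[0.6,0.03,-0.03,0,0.003,0],[0.45,0,0,0,0.003,0],[0,0,0,0,0,0],[0,0,0,0,0,0],[0,0,0,0,0,0]]}}

```text
time_s: 10.75
tcp_pos: [0.5142, -0.0228, 0.0536]
eef_rot: [-1.571, 0.002, -0.016]
wrist_force: [-0.7, -0.2, -1.9]
gripper_width: 0.0229
```

```bash
python3 - <<'E'
from pl import *
o=bot.get_obs();print(o['time_s'],o['tcp_pos'],o['eef_rot'],o['wrist_force'],o['moment'],o['qpos'])
b=bot.capture('side')[:,:,::-1]
cv2.imwrite('pics/i.png',cv2.resize(b[120:260,130:330],None,fx=4,fy=4,interpolation=cv2.INTER_CUBIC))
b=bot.capture('top')[:,:,::-1]
cv2.imwrite('pics/it.png',cv2.resize(b[90:200,180:290],None,fx=5,fy=5,interpolation=cv2.INTER_CUBIC))
E
```

```text
10.75 [ 0.51424311 -0.0228212   0.05360155] [-1.57123751  0.00183062 -0.0159413 ] [-0.72943423 -0.20401097 -1.89237652] [0.00297345 0.08090932 0.00076904] [ 0.28369618  0.65701054 -0.44698322  2.17646338  0.66190541  0.44442901
  0.86223374]
```

View pics/i.png

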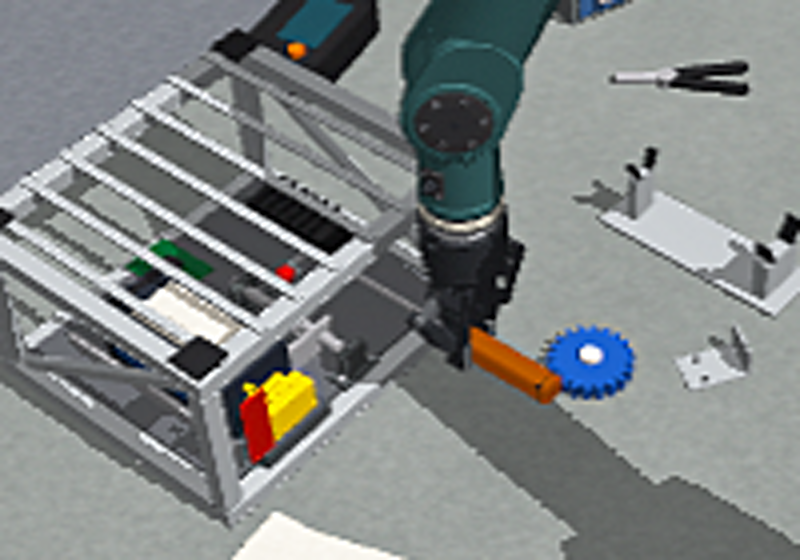

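View pics/it.png

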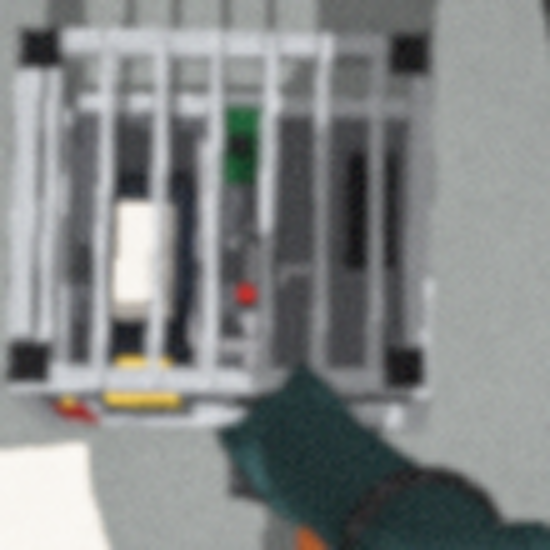

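```bash
python3 - <<'E'
from h import *
for u,v in ((298,267),(281,268),(308,266),(281,276)): print(onz('top',180+u/5-.4,90+v/5-.4,.077).round(4))
print(onz('top',180+247/5-.4,90+293/5-.4,.105),onz('top',228.8,148.5,.105))
o=bot.get_obs();print(o['tcp_pos'])
E
```

```text
[ 0.712  -0.0094  0.077 ]
[0.7111 0.0052 0.077 ]
[ 0.7129 -0.018   0.077 ]
[0.7041 0.0051 0.077 ]
[0.68264507 0.03210165 0.105     ] [0.68134969 0.03293465 0.105     ]
[ 0.51446621 -0.02261276  0.05372608]
```

{"method": "play_rows", "body": {"series": [[0.11,0,0,0,-0.004,0],[0,0,0.3,0,0,0],[0,0,0.4,0,0,0],[0,0,0.4,0,0,0],[0,0,0.35,0,0,0],[0,0,0.26,0,0,0],[0,0,0,0,0,0],[0,0,0,0,0,0],[0,0,0,0,0,0],[0,0,0,0,0,0]]}}

```text
time_s: 11.85
tcp_pos: [0.5188, 0.0194, 0.0537]
eef_rot: [-1.571, 0.0, -0.013]
wrist_force: [-1.1, 0.1, -1.2]
gripper_width: 0.0232
```

```bash
python3 - <<'E'
from pl import *
o=bot.get_obs();print(o['time_s'],o['tcp_pos'],o['eef_rot'],o['wrist_force'],o['moment'],o['qpos'])
b=bot.capture('side')[:,:,::-1]
cv2.imwrite('pics/j.png',cv2.resize(b[150:240,150:280],None,fx=6,fy=6,interpolation=cv2.INTER_CUBIC))
b=bot.capture('top')[:,:,::-1]
cv2.imwrite('pics/jt.png',cv2.resize(b[120:190,200:270],None,fx=8,fy=8,interpolation=cv2.INTER_CUBIC))
E
```

```text
11.85 [0.51877795 0.0194201  0.05369972] [-1.57128557e+00  3.12722711e-04 -1.32051434e-02] [-1.14012916  0.10165547 -1.175294  ] [ 0.02388796  0.02006642 -0.04127174] [ 0.19892905  0.6587314  -0.44264387  2.16796425  0.65310275  0.44688015
  0.79381883]
```

View pics/j.png

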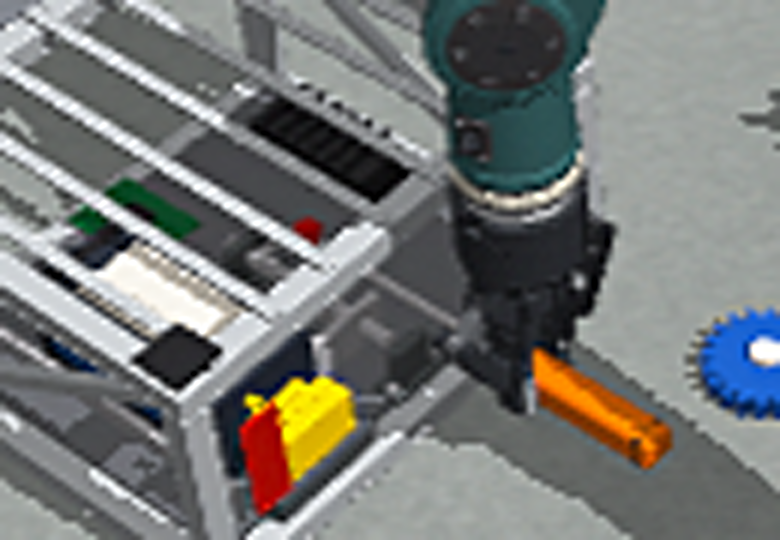

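View pics/jt.png

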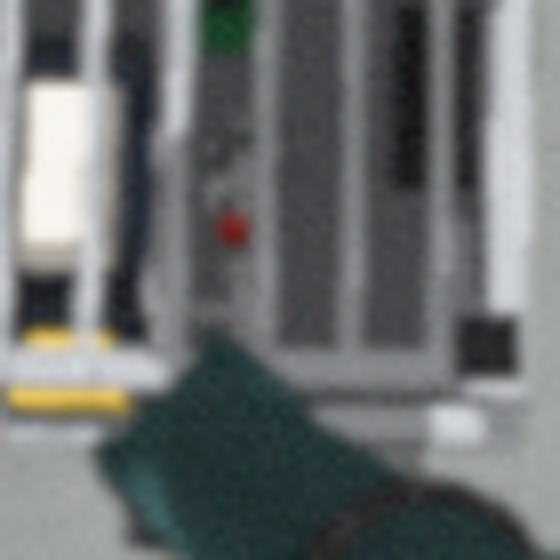

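{"method": "play_rows", "body": {"series": [[-0.15,0,0,0,0,0],[-0.15,0,0,0,0,0],[-0.15,0,0,0,0,0],[-0.1,0,0,0,0,0],[-0.05,0,0,0,0,0],[0,0,0,0,0,0],[0,0,0,0,0,0],[0,0,0,0,0,0]]}}

```text
time_s: 12.75
tcp_pos: [0.5042, 0.0204, 0.0538]
eef_rot: [-1.571, -0.0, -0.012]
wrist_force: [-0.1, 0.7, -1.5]
gripper_width: 0.0228
```

{"method": "play_rows", "body": {"series": [[-0.05,0,0,0,0,0],[-0.05,0,0,0,0,0],[-0.05,0,0,0,0,0],[-0.05,0,0,0,0,0]]}}

```text
time_s: 13.15
tcp_pos: [0.4988, 0.0204, 0.0538]
eef_rot: [-1.571, 0.0, -0.012]
wrist_force: [0.3, 0.2, -1.9]
gripper_width: 0.023
```

{"method": "play_rows", "body": {"series": [[-0.05,0,0,0,0,0],[-0.05,0,0,0,0,0],[-0.05,0,0,0,0,0],[-0.05,0,0,0,0,0]]}}

```text
time_s: 13.55
tcp_pos: [0.4949, 0.0206, 0.054]
eef_rot: [-1.57, -0.002, -0.012]
wrist_force: [2.0, 0.3, -2.7]
gripper_width: 0.0226
```

{"method": "play_rows", "body": {"series": [[-0.05,0,0,0,0,0],[-0.05,0,0,0,0,0],[-0.05,0,0,0,0,0],[-0.05,0,0,0,0,0]]}}

```text
time_s: 13.95
tcp_pos: [0.489, 0.0206, 0.0538]
eef_rot: [-1.571, -0.0, -0.012]
wrist_force: [2.1, -0.1, -2.2]
gripper_width: 0.0229
```

{"method": "play_rows", "body": {"series": [[-0.05,0,0,0,0,0],[-0.05,0,0,0,0,0],[-0.05,0,0,0,0,0]]}}

```text
time_s: 14.25
tcp_pos: [0.4851, 0.0206, 0.0538]
eef_rot: [-1.571, -0.0, -0.012]
wrist_force: [2.3, 0.3, -2.1]
gripper_width: 0.0226
```

```bash
python3 - <<'E'
from pl import *
o=bot.get_obs();print(o['time_s'],o['tcp_pos'],o['eef_rot'],o['wrist_force'],o['moment'])
b=bot.capture('top')[:,:,::-1]
a=b[...,::-1].astype(int);r=a[...,0];m=(r>90)&(a[...,1]<.5*r)&(a[...,2]<.5*r);p=np.argwhere(m[130:165,215:245]);print(p.mean(0)+[130,215],len(p),onz('top',*(p.mean(0)+[130,215])[::-1],.105))
E
```

```text
14.25 [0.48510419 0.02062108 0.05382859] [-1.57066197e+00 -1.75219363e-04 -1.20588304e-02] [ 2.26100167  0.29512256 -2.05539987] [ 0.00172098 -0.40661907 -0.00322807]
[150.8 228.6] 5 [0.67142936 0.03368468 0.105     ]
```

{"method": "play_rows", "body": {"series": [[-0.04,0,0,0,0,0],[-0.04,0,0,0,0,0],[-0.04,0,0,0,0,0]]}}

```text
time_s: 14.6
tcp_pos: [0.4821, 0.0206, 0.0538]
eef_rot: [-1.571, -0.0, -0.012]
wrist_force: [2.6, -0.5, -2.4]
gripper_width: 0.0232
```

{"method": "play_rows", "body": {"series": [[-0.03,0,0,0,0,0],[-0.03,0,0,0,0,0],[-0.03,0,0,0,0,0]]}}

```text
time_s: 14.9
tcp_pos: [0.4799, 0.0206, 0.0538]
eef_rot: [-1.571, -0.0, -0.012]
wrist_force: [1.4, 0.1, -2.0]
gripper_width: 0.0225
```

{"method": "play_rows", "body": {"series": [[-0.02,0,0,0,0,0],[-0.02,0,0,0,0,0],[-0.02,0,0,0,0,0]]}}

```text
time_s: 15.2
tcp_pos: [0.4784, 0.0207, 0.0538]
eef_rot: [-1.571, -0.0, -0.012]
wrist_force: [1.8, -0.2, -1.9]
gripper_width: 0.0226
```

{"method": "play_rows", "body": {"series": [[-0.03,0,0,0,0,0],[-0.03,0,0,0,0,0],[-0.02,0,0,0,0,0]]}}

```text
time_s: 15.5
tcp_pos: [0.4777, 0.0209, 0.054]
eef_rot: [-1.57, -0.002, -0.013]
wrist_force: [5.8, 0.7, -2.5]
gripper_width: 0.023
```

{"method": "play_rows", "body": {"series": [[-0.02,0,0,0,0,0],[-0.02,0,0,0,0,0],[-0.02,0,0,0,0,0]]}}

```text
time_s: 15.8
tcp_pos: [0.4776, 0.0211, 0.0542]
eef_rot: [-1.569, -0.004, -0.013]
wrist_force: [7.7, -0.3, -3.7]
gripper_width: 0.0227
```

{"method": "play_rows", "body": {"series": [[-0.02,0,0,0,0,0],[-0.02,0,0,0,0,0],[-0.02,0,0,0,0,0]]}}

```text
time_s: 16.1
tcp_pos: [0.4772, 0.0212, 0.0543]
eef_rot: [-1.569, -0.006, -0.013]
wrist_force: [8.9, 0.1, -3.3]
gripper_width: 0.0228
```

{"method": "play_rows", "body": {"series": [[-0.02,0,0,0,0,0],[-0.02,0,0,0,0,0],[-0.02,0,0,0,0,0],[-0.02,0,0,0,0,0]]}}

```text
time_s: 16.5
tcp_pos: [0.4752, 0.0212, 0.0543]
eef_rot: [-1.569, -0.006, -0.013]
wrist_force: [8.9, 0.6, -3.9]
gripper_width: 0.0224
```

{"method": "play_rows", "body": {"series": [[-0.02,0,0,0,0,0],[-0.02,0,0,0,0,0],[-0.02,0,0,0,0,0],[-0.02,0,0,0,0,0]]}}

```text
time_s: 16.9
tcp_pos: [0.4732, 0.0213, 0.0543]
eef_rot: [-1.569, -0.006, -0.014]
wrist_force: [9.1, 0.1, -3.2]
gripper_width: 0.0225
```

{"method": "play_rows", "body": {"series": [[-0.02,0,0,0,0,0],[-0.02,0,0,0,0,0],[-0.02,0,0,0,0,0],[-0.02,0,0,0,0,0]]}}

```text
time_s: 17.3
tcp_pos: [0.4713, 0.0213, 0.0543]
eef_rot: [-1.569, -0.006, -0.013]
wrist_force: [8.6, 0.0, -4.5]
gripper_width: 0.0227
```

{"method": "play_rows", "body": {"series": [[-0.02,0,0,0,0,0],[-0.02,0,0,0,0,0],[-0.02,0,0,0,0,0],[-0.02,0,0,0,0,0]]}}

```text
time_s: 17.7
tcp_pos: [0.4693, 0.0213, 0.0543]
eef_rot: [-1.569, -0.006, -0.014]
wrist_force: [8.4, -0.2, -4.1]
gripper_width: 0.0228
```

{"method": "play_rows", "body": {"series": [[-0.02,0,0,0,0,0],[-0.02,0,0,0,0,0],[-0.02,0,0,0,0,0],[-0.02,0,0,0,0,0]]}}

```text
time_s: 18.1
tcp_pos: [0.4673, 0.0214, 0.0543]
eef_rot: [-1.569, -0.006, -0.013]
wrist_force: [9.8, 0.6, -5.1]
gripper_width: 0.0228
```

{"method": "play_rows", "body": {"series": [[-0.02,0,0,0,0,0],[-0.02,0,0,0,0,0],[-0.02,0,0,0,0,0],[-0.02,0,0,0,0,0]]}}

```text
time_s: 18.5
tcp_pos: [0.4653, 0.0214, 0.0543]
eef_rot: [-1.569, -0.006, -0.014]
wrist_force: [8.9, -0.2, -4.5]
gripper_width: 0.0223
```

{"method": "play_rows", "body": {"series": [[-0.02,0,0,0,0,0],[-0.02,0,0,0,0,0],[-0.02,0,0,0,0,0],[-0.02,0,0,0,0,0]]}}

```text
time_s: 18.9
tcp_pos: [0.465, 0.0217, 0.0545]
eef_rot: [-1.568, -0.009, -0.014]
wrist_force: [11.9, -0.4, -5.2]
gripper_width: 0.0226
```

{"method": "play_rows", "body": {"series": [[-0.02,0,0,0,0,0],[-0.02,0,0,0,0,0],[-0.02,0,0,0,0,0]]}}

```text
time_s: 19.2
tcp_pos: [0.465, 0.0219, 0.0547]
eef_rot: [-1.567, -0.011, -0.015]
wrist_force: [13.9, -1.0, -6.9]
gripper_width: 0.0225
```

```bash
python3 - <<'E'
from pl import *
o=bot.get_obs();print(o['time_s'],o['tcp_pos'],o['eef_rot'],o['wrist_force'],o['moment'],o['joint_torque'])
E
```

```text
19.2 [0.46496512 0.02190489 0.0546845 ] [-1.56693681 -0.01086006 -0.01475511] [13.91254929 -1.00774948 -6.87268728] [-0.18482217 -1.9395686  -0.21405828] [ -0.697344   -41.95926547  -4.27055597   1.97242275  -0.59230898
   1.92268811   0.24038443]
```

{"method": "play_rows", "body": {"series": [[-0.02,0.02,0,0,0,0],[-0.02,0.01,0,0,0,0],[0,0,0,0,0,0]]}}

```text
time_s: 19.5
tcp_pos: [0.4649, 0.022, 0.0541]
eef_rot: [-1.566, -0.012, -0.015]
wrist_force: [15.1, -0.4, -6.9]
gripper_width: 0.0228
```

{"method": "play_rows", "body": {"series": [[-0.01,0,0,0,0,0],[0,0,0,0,0,0]]}}

```text
time_s: 19.7
tcp_pos: [0.4649, 0.022, 0.0542]
eef_rot: [-1.566, -0.013, -0.015]
wrist_force: [14.7, -0.6, -6.4]
gripper_width: 0.0228
```

{"method": "play_rows", "body": {"series": [[-0.02,0,0,0,0,0],[0,0,0,0,0,0],[0,0,0,0,0,0]]}}

```text
time_s: 20.0
tcp_pos: [0.4649, 0.0222, 0.0542]
eef_rot: [-1.566, -0.013, -0.015]
wrist_force: [15.1, -0.4, -6.2]
gripper_width: 0.0225
```

{"method": "play_rows", "body": {"series": [[-0.01,0,0,0,0,0],[0,0,0,0,0,0],[0,0,0,0,0,0],[0,0,0,0,0,0],[0,0,0,0,0,0],[0,0,0,0,0,0]]}}

```text
time_s: 20.6
tcp_pos: [0.4649, 0.0222, 0.0542]
eef_rot: [-1.566, -0.014, -0.016]
wrist_force: [16.1, -1.1, -6.4]
gripper_width: 0.0225
```

{"method": "play_rows", "body": {"series": [[0,0,0,0,0,0],[0,0,0,0,0,0],[0,0,0,0,0,0],[0,0,0,0,0,0],[0,0,0,0,0,0],[0,0,0,0,0,0]]}}

```text
time_s: 21.2
tcp_pos: [0.4649, 0.0222, 0.0542]
eef_rot: [-1.566, -0.014, -0.016]
wrist_force: [15.9, -0.9, -7.1]
gripper_width: 0.0227
```

```bash
python3 - <<'E'
from pl import *
o=bot.get_obs();print(o['time_s'],o['tcp_pos'],o['eef_rot'],o['wrist_force'],o['moment'],o['joint_torque'])
E
```

```text
21.2 [0.46489846 0.02215965 0.05424245] [-1.56597785 -0.01382367 -0.01558388] [15.87832027 -0.93604289 -7.05213725] [-0.17803893 -2.29416412 -0.28640109] [ -0.90890491 -41.61074996  -4.37899545   3.33708979  -0.65299328
   2.1830155    0.29097715]
```

{"method": "play_rows", "body": {"series": [[0.06,0,0,0,0,0],[0.08,0,0,0,0,0],[0.1,-0.02,0,0,0,0],[0.15,-0.01,0,0,0,0],[0.2,0,0,0,0,0],[0.2,0,0,0,0,0],[0.2,0,0,0,0,0],[0.15,0,0,0,0,0],[0,0,0,0,0,0],[0,0,0,0,0,0],[0,0,0,0,0,0]]}}

```text
time_s: 22.3
tcp_pos: [0.4839, 0.0205, 0.0537]
eef_rot: [-1.571, 0.001, -0.012]
wrist_force: [-0.3, -0.4, -2.4]
gripper_width: 0.0226
```

```bash
python3 - <<'E'
from pl import *
o=bot.get_obs();print(o['time_s'],o['tcp_pos'],o['eef_rot'],o['wrist_force'],o['moment'])
b=bot.capture('top')[:,:,::-1]
cv2.imwrite('pics/kt.png',cv2.resize(b[120:190,200:270],None,fx=8,fy=8,interpolation=cv2.INTER_CUBIC))
b=bot.capture('side')[:,:,::-1]
cv2.imwrite('pics/k.png',cv2.resize(b[150:240,150:280],None,fx=6,fy=6,interpolation=cv2.INTER_CUBIC))
E
```

```text
22.3 [0.48391788 0.02048679 0.0537231 ] [-1.57100056e+00  6.78940377e-04 -1.20535504e-02] [-0.29575987 -0.39030633 -2.35547864] [-0.01365424  0.03148624  0.00684835]
```

View pics/kt.png

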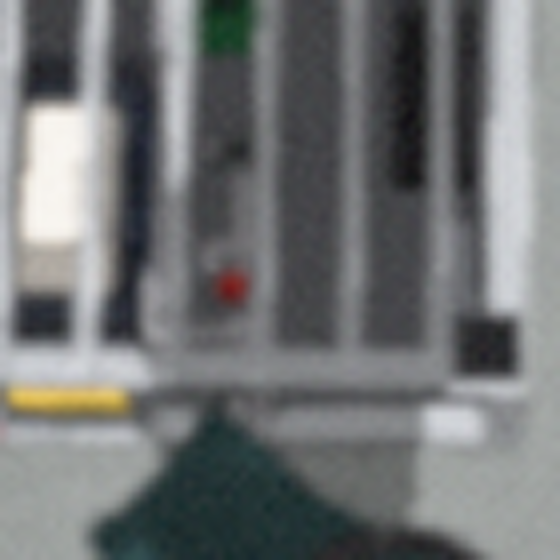

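View pics/k.png

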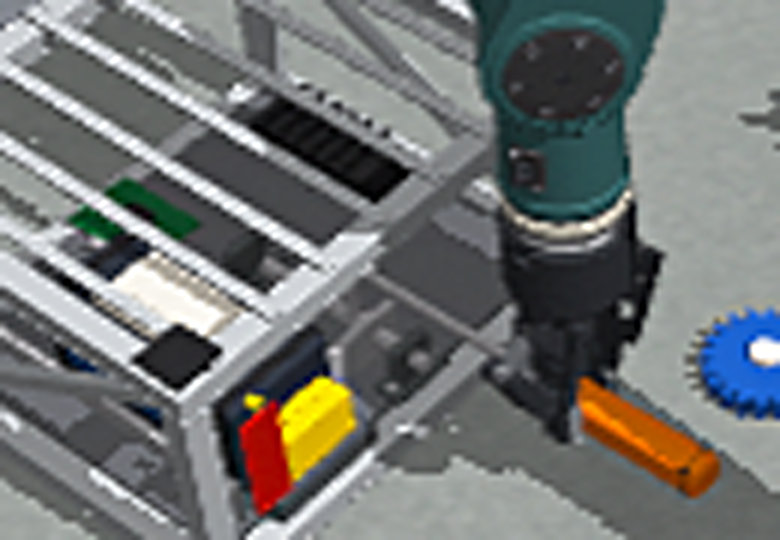

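```bash
python3 - <<'E'
from pl import *
print(onz('top',200+232/8-.5,120+287/8-.5,.105), onz('top',200+232/8-.5,120+230/8-.5,.105))
plan([(.4875,-.020,.0535,-.012),(.44,-.0185,.0545,-.012),(.43,-.11,.0545,.45),(.385,-.21,.0545,.45)],step=.022)
E
```

```text
[0.65173944 0.03391735 0.105     ] [0.68242816 0.03421296 0.105     ]
2 [[0.079, 0.005, -0.809, 0, np.float64(-0.0), 0], [0.079, 0.005, -0.809, 0, np.float64(-0.0), 0]]
3 [[-0.634, -0.013, 0.012, 0, -0.0, 0], [-0.634, -0.013, 0.012, 0, -0.0, 0], [-0.634, -0.013, 0.012, 0, -0.0, 0]]
5 [[-0.071, -0.0, -0.733, 0, -0.092, 0], [-0.139, -0.0, -0.723, 0, -0.092, 0], [-0.205, -0.0, -0.707, 0, -0.092, 0], [-0.269, -0.0, -0.685, 0, -0.092, 0], [-0.331, -0.0, -0.658, 0, -0.092, 0]]
5 [[-0.672, -0.0, -0.564, 0, -0.0, 0], [-0.672, -0.0, -0.564, 0, -0.0, 0], [-0.672, -0.0, -0.564, 0, -0.0, 0], [-0.672, -0.0, -0.564, 0, -0.0, 0], [-0.672, -0.0, -0.564, 0, -0.0, 0]]
```

{"method": "play_rows", "body": {"series": [[0.2,0,0,0,0,0],[0,0,0,0,0,0],[0,0,-0.3,0,0,0],[0,0,-0.4,0,0,0],[0,0,-0.4,0,0,0],[0,0,-0.3,0,0,0],[0,0,-0.22,0,0,0],[0,0,0,0,0,0],[0,0,0,0,0,0],[0,0,0,0,0,0]]}}

```text
time_s: 23.4
tcp_pos: [0.489, -0.0195, 0.0539]
eef_rot: [-1.57, -0.0, -0.011]
wrist_force: [-0.3, -0.3, -2.1]
gripper_width: 0.0228
```

```bash
python3 - <<'E'
from pl import *
o=bot.get_obs();print(o['time_s'],o['tcp_pos'],o['eef_rot'],o['wrist_force'])
b=bot.capture('top')[:,:,::-1]
cv2.imwrite('pics/lt.png',cv2.resize(b[120:190,200:270],None,fx=8,fy=8,interpolation=cv2.INTER_CUBIC))
E
```

```text
23.4 [ 0.48900886 -0.01948707  0.05385929] [-1.57032934e+00 -2.60026287e-04 -1.14639850e-02] [-0.31303716 -0.32094139 -2.08112362]
```

View pics/lt.png

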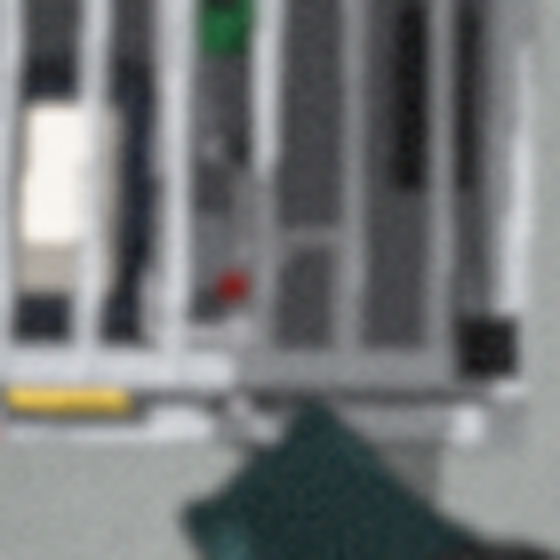

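{"method": "play_rows", "body": {"series": [[-0.4,-0.01,0,0,0,0],[-0.6,-0.01,0,0,0,0],[-0.6,-0.01,0,0,0,0],[-0.36,0,0,0,0,0],[0,0,0,0,0,0],[-0.07,0,-0.73,0,-0.092,0],[-0.14,0,-0.72,0,-0.092,0],[-0.2,0,-0.71,0,-0.092,0],[-0.27,0,-0.69,0,-0.092,0],[-0.33,0,-0.66,0,-0.092,0],[0,0,0,0,0,0]]}}

```text
time_s: 24.55
tcp_pos: [0.43, -0.114, 0.0543]
eef_rot: [-1.572, 0.001, 0.443]
wrist_force: [0.1, 1.5, -1.9]
gripper_width: 0.0231
```

{"method": "play_rows", "body": {"series": [[-0.67,0,-0.56,0,0,0],[-0.67,0,-0.56,0,0,0],[-0.67,0,-0.56,0,0,0],[-0.67,0,-0.56,0,0,0],[-0.67,0,-0.56,0,0,0],[0,0,0,0,0,0]]}}

```text
time_s: 25.15
tcp_pos: [0.3838, -0.2125, 0.0544]
eef_rot: [-1.572, 0.002, 0.442]
wrist_force: [0.1, 0.2, -2.1]
gripper_width: 0.0228
```

```bash
python3 - <<'E'
from pl import *
o=bot.get_obs();print(o['time_s'],o['tcp_pos'],o['eef_rot'],o['wrist_force'],o['moment'])
plan([(o['tcp_pos'][0],o['tcp_pos'][1],.165,o['eef_rot'][2]),(.37,-.28,.165,.45),(.4407,-.3067,.165,-.043)],step=.022)
b=bot.capture('side')[:,:,::-1]
cv2.imwrite('pics/m.png',cv2.resize(b[60:260,130:380],None,fx=3,fy=3,interpolation=cv2.INTER_CUBIC))
E
```

```text
25.15 [ 0.38381796 -0.21252558  0.05435944] [-1.57160411  0.00180127  0.44173654] [ 0.11147705  0.24839244 -2.055752  ] [-0.02153306 -0.01604974 -0.03215862]
6 [[0.0, -0.738, 0.0, 0, np.float64(-0.0), 0], [0.0, -0.738, 0.0, 0, np.float64(-0.0), 0], [0.0, -0.738, 0.0, 0, np.float64(-0.0), 0], [0.0, -0.738, 0.0, 0, np.float64(-0.0), 0], [0.0, -0.738, 0.0, 0, np.float64(-0.0), 0], [0.0, -0.738, 0.0, 0, np.float64(-0.0), 0]]
4 [[-0.413, -0.0, -0.551, 0, np.float64(-0.002), 0], [-0.415, -0.0, -0.55, 0, np.float64(-0.002), 0], [-0.416, -0.0, -0.549, 0, np.float64(-0.002), 0], [-0.417, -0.0, -0.548, 0, np.float64(-0.002), 0]]
4 [[0.52, -0.0, -0.548, 0, 0.123, 0], [0.584, -0.0, -0.48, 0, 0.123, 0], [0.638, -0.0, -0.404, 0, 0.123, 0], [0.683, -0.0, -0.323, 0, 0.123, 0]]
```

View pics/m.png

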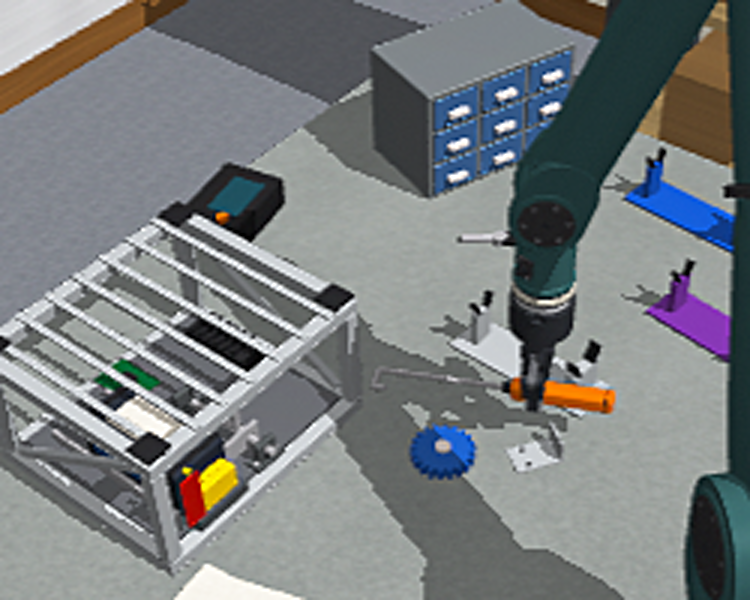

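{"method": "play_rows", "body": {"series": [[0,-0.6,0,0,0,0],[0,-0.8,0,0,0,0],[0,-0.8,0,0,0,0],[0,-0.8,0,0,0,0],[0,-0.8,0,0,0,0],[0,-0.6,0,0,0,0],[-0.41,0,-0.55,0,0,0],[-0.41,0,-0.55,0,0,0],[-0.42,0,-0.55,0,0,0],[-0.42,0,-0.55,0,0,0],[0,0,0,0,0,0]]}}

```text
time_s: 26.3
tcp_pos: [0.3719, -0.2787, 0.1645]
eef_rot: [-1.572, -0.001, 0.445]
wrist_force: [-0.4, -0.9, -1.4]
gripper_width: 0.0226
```

{"method": "play_rows", "body": {"series": [[0.52,0,-0.55,0,0.123,0],[0.58,0,-0.48,0,0.123,0],[0.64,0,-0.4,0,0.123,0],[0.68,0,-0.32,0,0.123,0],[0,0,0,0,0,0],[0,0,0,0,0,0],[0,0,0,0,0,0]]}}

```text
time_s: 27.0
tcp_pos: [0.4408, -0.3031, 0.1642]
eef_rot: [-1.57, 0.002, -0.041]
wrist_force: [-0.1, -0.6, -1.5]
gripper_width: 0.0228
```

```bash
python3 - <<'E'
from pl import *
o=bot.get_obs();print(o['time_s'],o['tcp_pos'],o['eef_rot'],o['wrist_force'],o['moment'])
plan([(.4407,-.3067,.085,-.043),(.4407,-.3067,.0432,-.043)],step=.022)
b=bot.capture('side')[:,:,::-1]
cv2.imwrite('pics/n.png',cv2.resize(b[60:220,200:400],None,fx=3.2,fy=3.2,interpolation=cv2.INTER_CUBIC))
E
```

```text
27.0 [ 0.44076186 -0.30306143  0.16421327] [-1.56993684  0.00167711 -0.04148872] [-0.11999342 -0.5788588  -1.47770968] [-0.02657781  0.04224934  0.02678744]
4 [[0.001, 0.792, -0.036, 0, np.float64(0.0), 0], [0.001, 0.792, -0.036, 0, np.float64(0.0), 0], [0.001, 0.792, -0.036, 0, np.float64(0.0), 0], [0.001, 0.792, -0.036, 0, np.float64(0.0), 0]]
2 [[-0.0, 0.836, -0.0, 0, -0.0, 0], [-0.0, 0.836, -0.0, 0, -0.0, 0]]
```

View pics/n.png

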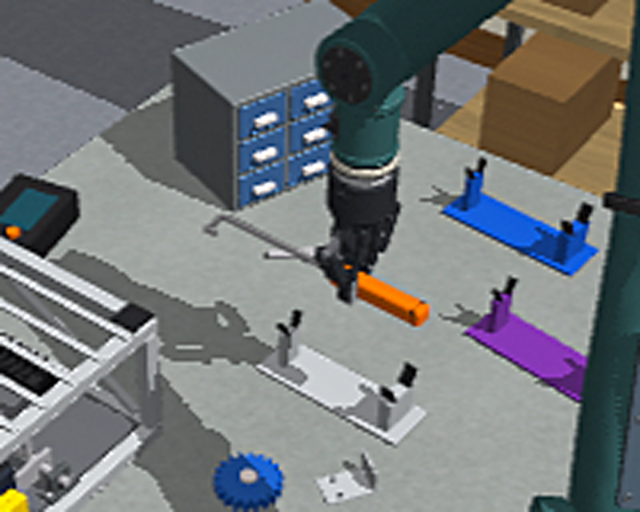

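{"method": "play_rows", "body": {"series": [[0,0.6,-0.04,0,0,0],[0,0.8,-0.04,0,0,0],[0,0.8,-0.04,0,0,0],[0,0.6,-0.03,0,0.001,0],[0,0.3,0,0,0,0],[0,0,0,0,0,0],[0,0,0,0,0,0],[0,0,0,0,0,0]]}}

```text
time_s: 27.85
tcp_pos: [0.4422, -0.3085, 0.0878]
eef_rot: [-1.572, -0.001, -0.045]
wrist_force: [-0.2, -0.5, -1.5]
gripper_width: 0.0229
```

```bash
python3 - <<'E'
from pl import *
o=bot.get_obs();print(o['time_s'],o['tcp_pos'],o['eef_rot'],o['wrist_force'],o['moment'])
b=bot.capture('side')[:,:,::-1]
cv2.imwrite('pics/o.png',cv2.resize(b[110:220,250:370],None,fx=5,fy=5,interpolation=cv2.INTER_CUBIC))
E
```

```text
27.85 [ 0.44223233 -0.30851805  0.08779042] [-1.57151333e+00 -1.49458954e-03 -4.49869485e-02] [-0.23974397 -0.54662827 -1.51568128] [ 0.03906867  0.0274067  -0.02376022]
```

View pics/o.png

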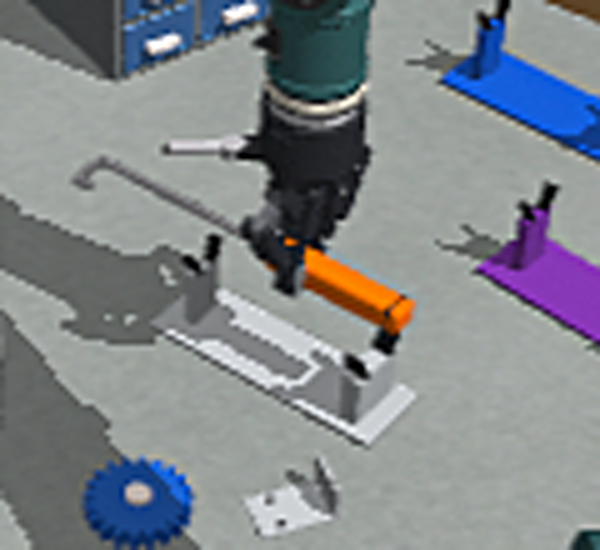

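{"method": "play_rows", "body": {"series": [[-0.06,0.2,0.07,0,-0.002,0],[0,0.3,0,0,0,0],[0,0.3,0,0,0,0],[0,0.3,0,0,0,0],[0,0.2,0,0,0,0],[0,0.15,0,0,0,0],[0,0,0,0,0,0],[0,0,0,0,0,0],[0,0,0,0,0,0]]}}

```text
time_s: 28.8
tcp_pos: [0.4404, -0.3066, 0.051]
eef_rot: [-1.571, -0.001, -0.043]
wrist_force: [0.2, 0.5, -0.3]
gripper_width: 0.0229
```

{"method": "play_rows", "body": {"series": [[0,0.1,0,0,0,0],[0,0.1,0,0,0,0],[0,0.08,0,0,0,0],[0,0,0,0,0,0],[0,0,0,0,0,0]]}}

```text
time_s: 29.3
tcp_pos: [0.4401, -0.3065, 0.0437]
eef_rot: [-1.571, 0.0, -0.043]
wrist_force: [-0.3, -0.1, -2.2]
gripper_width: 0.0227
```

```bash
python3 - <<'E'
from pl import *
o=bot.get_obs();print(o['time_s'],o['tcp_pos'],o['eef_rot'],o['wrist_force'],o['moment'])
b=bot.capture('side')[:,:,::-1]
cv2.imwrite('pics/p.png',cv2.resize(b[110:220,250:370],None,fx=5,fy=5,interpolation=cv2.INTER_CUBIC))
E
```

```text
29.3 [ 0.4400573  -0.30647126  0.04369699] [-1.57071734e+00  2.29093996e-04 -4.30993479e-02] [-0.34543363 -0.14354488 -2.24111967] [-0.01340976  0.01151999  0.03139202]
```

View pics/p.png

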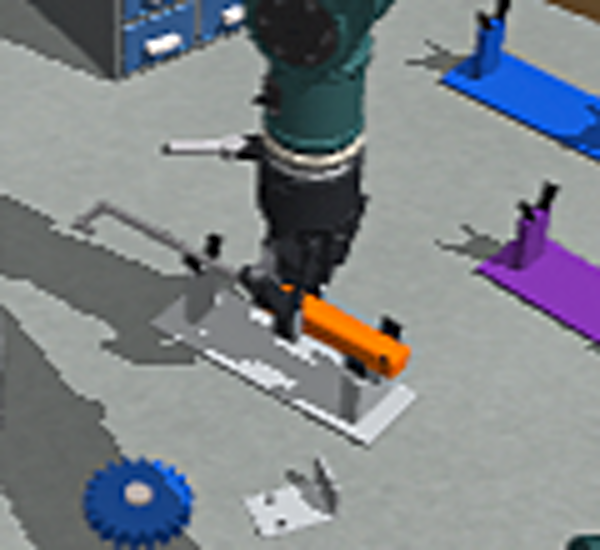

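{"method": "play_rows", "body": {"series": [[0,0.03,0,0,0,0],[0,0.02,0,0,0,0],[0,0,0,0,0,0],[0,0,0,0,0,0]]}}

```text
time_s: 29.75
tcp_pos: [0.4402, -0.3065, 0.0432]
eef_rot: [-1.571, -0.0, -0.043]
wrist_force: [-1.1, 1.0, 6.2]
gripper_width: 0.0226
```

{"method": "play_rows", "body": {"series": [[0,0.03,0,0,0,0],[0,0,0,0,0,0],[0,0,0,0,0,0]]}}

```text
time_s: 30.05
tcp_pos: [0.4402, -0.3066, 0.0431]
eef_rot: [-1.572, -0.0, -0.043]
wrist_force: [-2.6, 1.5, 12.0]
gripper_width: 0.0225
```

{"method": "play_rows", "body": {"series": [[0,-0.04,0,0,0,0],[0,0,0,0,0,0],[0,0,0,0,0,0]]}}

```text
time_s: 30.35
tcp_pos: [0.4402, -0.3065, 0.0432]
eef_rot: [-1.571, -0.0, -0.043]
wrist_force: [-1.3, 0.9, 6.4]
gripper_width: 0.0228
```

{"method": "play_rows", "body": {"series": [[0,0,0,0,0,0],[0,0,0,0,0,0],[0,0,0,0,0,0],[0,0,0,0,0,0],[0,0,0,0,0,0],[0,0,0,0,0,0],[0,0,0,0,0,0],[0,0,0,0,0,0]], "hand": 0, "newtons": 20}}

```text
time_s: 31.15
tcp_pos: [0.4401, -0.3065, 0.0428]
eef_rot: [-1.571, 0.0, -0.043]
wrist_force: [-0.3, -0.1, -0.4]
gripper_width: 0.0853
```

```bash
python3 - <<'E'
from pl import *
o=bot.get_obs();print(o['time_s'],o['tcp_pos'],o['eef_rot'],o['wrist_force'],o['moment'])
b=bot.capture('side')[:,:,::-1]
cv2.imwrite('pics/q.png',cv2.resize(b[110:220,250:370],None,fx=5,fy=5,interpolation=cv2.INTER_CUBIC))
E
```

```text
31.15 [ 0.4401171  -0.30652884  0.04280117] [-1.57082731e+00  1.89448997e-05 -4.30997215e-02] [-0.25796417 -0.08636246 -0.4200192 ] [0.0495136  0.01228207 0.01415775]
```

View pics/q.png

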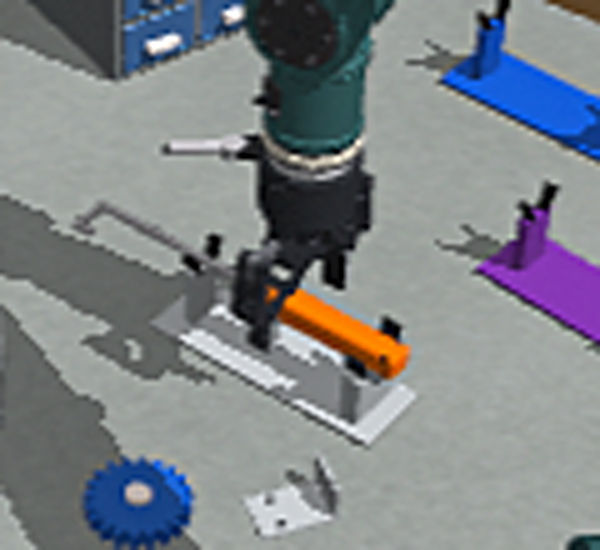

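Released; raise straight up and check.

{"method": "play_rows", "body": {"series": [[0,-0.3,0,0,0,0],[0,-0.6,0,0,0,0],[0,-0.9,0,0,0,0],[0,-1,0,0,0,0],[0,-1,0,0,0,0],[0,-1,0,0,0,0],[-0.5,-1,0,0,0,0],[-1,-0.6,0,0,0,0],[-1,0,-1,0,0,0],[-1,0,-1,0,0,0],[0,0,-1,0,0,0],[0,0,0,0,0,0]]}}

```text
time_s: 32.4
tcp_pos: [0.3479, -0.3816, 0.2033]
eef_rot: [-1.573, -0.001, -0.05]
wrist_force: [0.1, 0.3, 0.1]
gripper_width: 0.0854
```

```bash
python3 - <<'E'
from pl import *
o=bot.get_obs();print(o['time_s'],o['tcp_pos'],o['eef_rot'],o['wrist_force'])
b=bot.capture('side')[:,:,::-1]
A=cv2.imread('pics/a_side.png')
cv2.imwrite('pics/r.png',np.hstack([cv2.resize(x[140:210,255:345],None,fx=4.2,fy=4.2,interpolation=cv2.INTER_CUBIC) for x in (A,b)]))
t=bot.capture('top')[:,:,::-1]
cv2.imwrite('pics/rt.png',cv2.resize(t[80:250,170:330],None,fx=3.5,fy=3.5,interpolation=cv2.INTER_CUBIC))
for n,X,Y in(('side',A,b),('top',cv2.imread('pics/a_top.png'),t)):
    for im in(X,Y):
        a=im[...,::-1].astype(int);r,g,bl=a[...,0],a[...,1],a[...,2]
        m=(r>120)&(g>50)&(g<.7*r)&(bl<80)
        k=m[185:240,290:325] if n=='top' else m[160:190,295:340]
        p=np.argwhere(k);print(n,len(p),p.mean(0),p.min(0),p.max(0))
E
```

```text
32.4 [ 0.34794448 -0.38157642  0.20326472] [-1.57312081e+00 -5.69876781e-04 -4.96926572e-02] [0.07344105 0.31789602 0.11968491]
side 170 [15.04705882 22.16470588] [6 7] [25 35]
side 174 [14.87931034 22.20114943] [6 7] [25 36]
top 111 [28.93693694 17.75675676] [14 15] [41 21]
top 106 [28.52830189 18.11320755] [14 15] [41 21]
```

View pics/r.png

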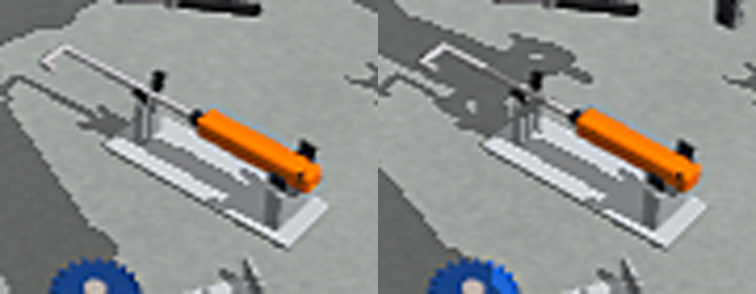

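View pics/rt.png

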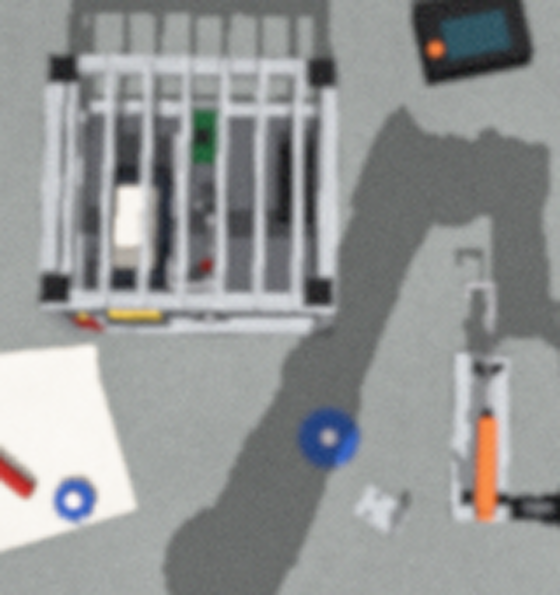

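```bash
python3 - <<'E'
from cell import bot
print(bot.finish_job())
E
```

```text
the job is handed in; nothing more can be done
None
```

I hooked the draw bolt's knob, drew the battery pack into its socket and laid the hook back in its rest. The job was handed in at about 32.5 s of robot time; it reports no verdict.

- **Pull:** the shoulder met the lug after about 19–20 mm of hook travel. The pack then slid about 12 mm at roughly 9 N and stopped hard; the hook stayed at the same place as the force rose.
- **Hold:** I held there for a little over 1 s. The wrist read about 16 N along the pull, roughly 17 N with the sideways friction added. These are wrist readings, so the exact force at the knob is not known. The highest reading was about 17.5 N by the wrist sensor.
- **Unhooking:** the hook came off without contact forces showing. The red knob had moved about 31 mm to the front and was at the same place in the pictures before and after the hook was moved clear.
- **Hook in its rest:** the start and end pictures agree within about half a pixel in both views (about 2 mm in the top one), and the gripper is open and clear. While lowering, I pressed the hook briefly into the forks, up to 12 N at the wrist. I eased that off before letting go.
- **Other things on the bench:** the small gears and bracket near the working area look unmoved. I did not measure the other items individually.

One reading disagreed at first. While pulling, the wrist also showed up to about 5 N downwards beyond the hook's weight. I took this for friction of the hook tip on the pin, because the arm tilted slightly, and it vanished on release.

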